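# Pop the filler cap off the breakfast-bar dispenser

### The arm

A 7-joint arm with a two-finger parallel gripper is mounted at the origin on the work surface. World frame = base frame: x ahead of the robot, y to its left, z up, the work surface at z = 0. Lengths are in m, angles in degrees, forces in N, time in s.
With the tool pointing down it reaches from about 0.425 to 0.875 m from the base axis. Payload 4.7 kg.
Tool frame: the origin (TCP) lies at the very end of the fingers, on their centre line; the grasp point (between the pads) lies 19 mm behind it; z points along the fingers, y is the direction in which the jaws open and shut (so a half turn about z gives the same grasp; the last joint's range is limited). The gripper opens to 87 mm and grips with 3 to 60 N. Pads are 19 mm wide; open, the fingers measure 117 mm over their backs; the gripper's body (75 mm by 190 mm) begins 51 mm behind the grasp point.
Start: joints at [-68.062, 18.392, -4.016, 83.108, 1.295, 78.541, -3.26], TCP at [0.234, 0.606, 0.223] pointing down, gripper open.
Joint ranges: [-163.93, 163.93], [-17.29, 119.83], [-79.2, 71.16], [3.27, 140.29], [-89.18, 269.18], [5.43, 117.66], [-154.24, 154.24]. Speed limits (degrees/s): [147.25, 147.25, 180, 180, 180, 180, 180].

### API

Orientations are given as [roll, pitch, yaw] about the fixed x, y, z axes, in that order (R = Rz(yaw) Ry(pitch) Rx(roll)).
In Python, from cell import sensors, imaging, ticket gives the robot as it stands.
- The arm moves only by the tool carry_out, never from a script. Its argument "plan" is a list of rows, each an object of numbers: "fingers": the closure, from -1 (fully open) to 1 (shut); "dx", "dy", "dz": the shift along the tool's x, y, z normalised to -1 to 1, where 1 is 0.03 m; "rx", "ry", "rz": the turn, a rotation vector about the tool's x, y, z normalised to -1 to 1, where 1 is 10 degrees. A call has 1 to 12 rows; each row shifts and turns the commanded pose from where the row before left it, along the tool's axes as they then stand; what a row does not reach is not made up. A row lasts 1/8 s, in which the tool goes at most 62.5 mm and 10.7 degrees, less where a joint would pass 70% of its speed; a pose out of reach is approached as far as the arm can. A call with a number of a shift or a turn outside -1 to 1 is refused whole. A call with a gripper value outside its range is refused whole. The fingers move at their own pace and stop on an object; "force" is the grip in N (left out, the last holds). Time passes only in rows, so rows that do not move let the fingers close. It gives the time, the measured TCP pose, the force and the opening at its end, in the units of the state.
- sensors.get_obs(): the state, without advancing time (a new reading comes with each control period).
- imaging.read_camera(name): name is "scene" or "top" or "wrist"; returns a dict with "color" (400x640x3 uint8, red, green, blue), "mtx" (3x3 intrinsics, pixels), "dist_coeffs" ([k1, k2, p1, p2, k3] as OpenCV has them; the pictures are not rectified), "extrinsics" (4x4, takes a point from world to camera coordinates); the wrist camera has in their place "tool_from_camera" (4x4, takes a point from camera to tool coordinates, whose origin is the TCP and whose axes are the flange's). Camera axes: x right, y down, z forward; pixel columns grow to the right and rows downward; lengths in m; the calibration is good to about 2 mm. A picture is of the moment at which its call begins: read the wrist's pose just before it. There is no depth.
- ticket.sign_off(): hands the job in, once; it reports no verdict.
The state is a dict: "time_s": time; "qpos": joint angles; "joint_velocities": joint speeds; "effort": joint torques, N m; "tool_pos": TCP position; "tool_rot": TCP orientation; "force": force on the tool from outside, world axes, zero at the start; "wrist_torque": the same for the moment, N m; "grip_width": finger opening in m.
Only numpy, scipy, OpenCV 4.12 (cv2) and the standard library are available. Lean on these libraries where they do the work, as an engineer would, in place of code of your own. Each camera call takes 0.05 s, during which the arm holds its last target.

### The job

The dispenser's snug filler cap has to come off before refilling, without your fingers touching it. Lift the stirrup puller out of its rack by the end of its bar that sticks out, stand it upright on the open counter clear of the rack and let go, then take it again by the middle of its bar, hook its two feet under the cap and pull straight up until the cap pops off. Carry the cap in the puller, kept level, and gently stand the puller with the cap still sitting in it in the middle of the round mat; leave the mug, jar and bowl where they are.

Things in the scene. Friction and masses are not known exactly. Their poses are not given: they have to be found in the camera images.
- puller: Steel stirrup puller, 160 g, standing upright. Origin: middle of the plane its feet stand on; z up. Bar along y, 160 mm long, 16 x 16 mm thick, 64 to 80 mm above the origin. Two legs hang from it, 6 mm thick, 70 mm clear between them. Open along x: it slides over a cap along x, from either end, and looks the same from both. It starts on the rack's floor, parallel to the rack.
- puller_foot (a point): Middle of the upper face of the foot on the puller's +y side (a like one is on the -y side): 32 mm from the puller's centre, 5 mm above its origin. The feet turn inward at the legs' bottoms: each is 5 mm thick, 44 mm long in x, 18 mm wide in y, with 46 mm clear between the two.
- puller_end (a point): Point in the middle of the puller's bar section, 66 mm from the bar's centre along the puller's +y, 72 mm above the puller's origin: the end that sticks out of the rack at the start. Grip across the bar (along the puller's x), 16 mm wide.
- rack: Fixed steel rack. Origin: on the counter, within 10 mm below the puller's centre. Floor 4 mm thick; rims 12 mm high, inner faces at x = +-41 and y = +55 mm, 5 mm thick: lift the puller 10 mm or more to clear them. The half of the bar at the rack's +y sticks out from under the shelf; the way out is along +y, or up once clear of the shelf. Thin posts at x = +-48, y = -88 and -3 mm.
- shelf (a point): Middle of the top face of the rack's shelf, 129 mm above the counter. The shelf covers y = -90 to 0 mm in the rack's frame, 100 mm wide in x, 4 mm thick (underside 125 mm above the counter), with a packet caddy 30 mm high (packets to 47 mm) at y = -85 to -35 mm on it.
- dispenser: Fixed metal drinks dispenser, a box 140 x 140 mm and 90 mm high with a flat top and a tap on its -x face. Origin: centre of its underside on the counter. The filler neck stands upright in the middle of the top.
- neck (a point): Point on the neck's axis at the level of the seated cap's underside, 112 mm above the counter and 22 mm above the dispenser's flat top. The neck is round, 34 mm in diameter, between the top and the cap, so the cap can be hooked from any side.
- cap: Black plastic fluted round cap, 60 mm in diameter, 24 mm high, 90 g, hollow below. Origin: centre of its underside; z up. It is snapped on the neck by sprung balls; it takes a straight pull of about 10 to 15 N over the first 5 mm, then jumps free and rests on the puller's feet. It lifts clear of the neck after 20 mm.
- mat: Fixed round cork mat, 184 mm in diameter, 4 mm thick. Origin: centre of its underside on the counter.
- mug: White mug, 76 mm in diameter, 85 mm high, to be left alone. Origin: centre of its underside.
- jar: Glass jar with steel lid, 66 mm in diameter, 100 mm high, to be left alone. Origin: centre of its underside.
- bowl: White bowl, 90 mm in diameter, 45 mm high, to be left alone. Origin: centre of its underside.
Things that resemble listed ones, but are neither listed nor needed, are in the scene too. Of the things that look like the puller, take the one that is farthest to the robot's left at the start.

How it is judged (in metres and radians):
On the way, in this order (a step that is already met when the one before it is completed fails the run):
1. The puller stands upright on the counter, at least 70 mm from its place in the rack, let go, the cap still on (horizontal distance between puller and rack above 0.07 m and height (world z) of puller below 0.003 m and angle between puller's own z axis and vertical below 0.1 rad and contact force between the fingers and puller below 0.1 N and linear speed of puller below 0.03 m/s and distance between cap and neck below 0.006 m), for 0.2 s.
2. The cap is off the neck, carried level on the puller (z of cap in the frame of neck above 0.03 m and contact force between puller and cap above 0.1 N and angle between cap's own z axis and vertical below 0.35 rad and horizontal distance between cap and puller below 0.025 m), for 0.2 s.
At the end, for the whole second after the job is handed in: The puller stands upright (within 0.1 rad) on the mat, its centre within 40 mm of the mat's centre; the cap sits level (within 0.12 rad) on both its feet, within 20 mm of the puller's centre; both are at rest; mug, jar and bowl are within 20 mm of where they were (horizontal distance between puller and mat below 0.04 m and height (world z) of puller below 0.008 m and angle between puller's own z axis and vertical below 0.1 rad and contact force between puller and mat above 0.3 N and horizontal distance between cap and puller below 0.02 m and z of cap in the frame of puller between 0.002 and 0.009 m and angle between cap's own z axis and vertical below 0.12 rad and linear speed of each of puller, cap below 0.02 m/s and distance of each of mug, jar, bowl from where it was at the start of the episode below 0.02 m); the robot touches nothing.
It fails at once if the fingers or arm touch the cap (contact force between any of the fingers, the arm and cap above 0.5 N).
It fails at once if the cap is tipped by more than 0.5 rad (angle between cap's own z axis and vertical above 0.5 rad).
It fails at once if the puller is dropped or thrown (contact force between the fingers and puller below 0.1 N and linear speed of puller above 0.6 m/s).
It fails at once if the mug, jar or bowl is shoved or tipped (distance of any of mug, jar, bowl from where it was at the start of the episode above 0.03 m or angle between any of mug, jar, bowl's own z axis and vertical above 0.3 rad).
It also fails if it takes over 61 s, if anything falls off the work surface, if the arm or the gripper's body presses on something with over 40 N, if the wrist force passes 120 N, or if a joint passes its speed limit or range.

## Working session

There is one attempt and no reset: what is moved stays moved. The work goes in short steps, Python scripts to look and compute and a tool call to move; the robot and the scene stay as the last step left them, time stands still between calls to the robot, and variables do not carry over. Pictures are saved under pics/ and viewed, and the job is handed in when it is done.

Besides the shell and the picture viewer there is one more tool, called after "Call:" in YAML: its name, and indented under it one key for each argument. carry_out: Moves the arm, as the interface text tells. Scaled input: -1 to 1 covers 0.03 m each way for a shift and 10 degrees each way for a turn. Its arguments: {"type":"object","properties":{"plan":{"type":"array"},"force":{"type":"number"}},"required":["plan"]}

```bash
ls; mkdir -p pics; python3 - <<'E'
from cell import sensors, imaging, ticket
import cv2, numpy as np
print(sensors.get_obs())
for n in ["scene","top","wrist"]:
    d=imaging.read_camera(n)
    cv2.imwrite(f"pics/{n}0.png",d["color"][:,:,::-1])
    print(n,d["mtx"].tolist(),d["dist_coeffs"],np.round(d.get("extrinsics",d.get("tool_from_camera")),4).tolist())
E
```

```text
pics
{'time_s': 0.0, 'qpos': array([-68.06144398,  18.43903278,  -4.01652351,  83.17578225,
         1.29505732,  78.54257988,  -3.25883497]), 'joint_velocities': array([-0.0237598 , -0.07637016, -0.03092727, -0.02409643, -0.02143982,
       -0.01117582, -0.02292278]), 'effort': array([ 3.02434291e-04, -4.91294003e+01, -4.03856384e-01, -3.12529135e+01,
       -6.40573818e-02,  4.35344561e-02,  1.59770711e-04]), 'tool_pos': array([0.23415466, 0.6057444 , 0.22145427]), 'tool_rot': array([-1.79887861e+02,  5.65171634e-03,  1.58873337e+02]), 'force': array([-0.45680806,  1.11566028,  0.07152167]), 'wrist_torque': array([ 0.00322009, -0.04921181,  0.02568329]), 'grip_width': 0.08722446902342244}
scene [[392.68328949908596, 0.0, 321.9896909524214], [0.0, 392.68328949908596, 199.46021690491227], [0.0, 0.0, 1.0]] [-0.05173494  0.          0.          0.          0.        ] [[-0.3857, 0.9226, 0.0067, 0.257], [0.6468, 0.2756, -0.7112, -0.2466], [-0.658, -0.27, -0.703, 1.7355], [0.0, 0.0, 0.0, 1.0]]
top [[446.5464479726351, 0.0, 322.61043382080913], [0.0, 446.5464479726351, 195.08311094099417], [0.0, 0.0, 1.0]] [-0.00730258  0.          0.          0.          0.        ] [[0.0035, -1.0, 0.0044, -0.0375], [-0.998, -0.0037, -0.0632, 0.557], [0.0632, -0.0042, -0.998, 1.3819], [0.0, 0.0, 0.0, 1.0]]
wrist [[352.95781315107996, 0.0, 312.1398594416914], [0.0, 352.95781315107996, 200.0490994620212], [0.0, 0.0, 1.0]] [0.01720524 0.         0.         0.         0.        ] [[-0.0, -0.9687, -0.2484, 0.0678], [1.0, 0.0, -0.0002, 0.0006], [0.0002, -0.2484, 0.9687, -0.161], [0.0, 0.0, 0.0, 1.0]]
```

View pics/scene0.png

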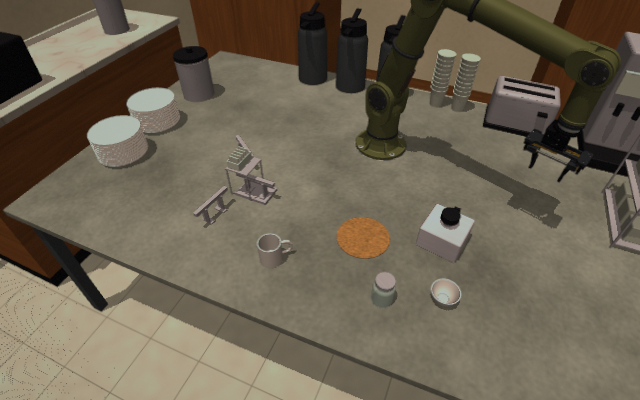

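View pics/top0.png

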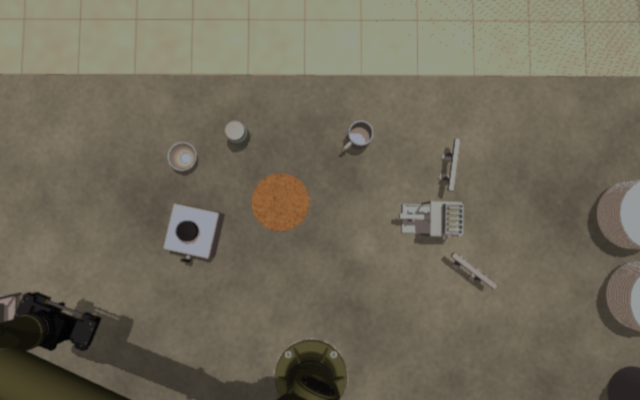

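View pics/wrist0.png

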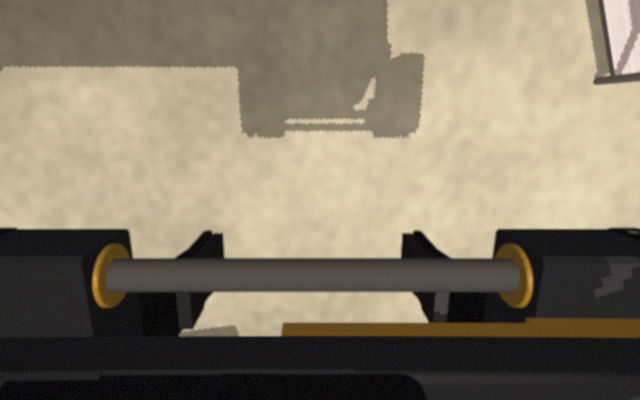

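```bash
cat > h.py <<'E'
from cell import sensors, imaging, ticket
import cv2, numpy as np
from scipy.spatial.transform import Rotation as R
def cam(name):
    o=sensors.get_obs(); d=imaging.read_camera(name)
    K=d["mtx"];D=np.array(d["dist_coeffs"],float)
    if name=="wrist":
        T=np.eye(4);T[:3,:3]=R.from_euler("xyz",o["tool_rot"],degrees=True).as_matrix();T[:3,3]=o["tool_pos"]
        E=np.linalg.inv(T@d["tool_from_camera"])
    else: E=d["extrinsics"]
    return d["color"][:,:,::-1].copy(),K,D,np.array(E)
def plane(c,pts,z):
    _,K,D,E=c
    u=cv2.undistortPoints(np.array(pts,float).reshape(-1,1,2),K,D).reshape(-1,2)
    d=np.c_[u,np.ones(len(u))]@E[:3,:3]; o=-E[:3,:3].T@E[:3,3]
    return o+d*((z-o[2])/d[:,2])[:,None]
def proj(c,P):
    _,K,D,E=c
    return cv2.projectPoints(np.array(P,float).reshape(-1,3),cv2.Rodrigues(E[:3,:3])[0],E[:3,3],K,D)[0].reshape(-1,2)
def crop(c,x0,y0,x1,y1,s,fn):
    cv2.imwrite(fn,cv2.resize(c[0][y0:y1,x0:x1],None,fx=s,fy=s,interpolation=cv2.INTER_CUBIC))
E
python3 - <<'E'
from h import *
c=cam("top")
crop(c,380,120,510,300,4,"pics/t1.png"); crop(c,150,110,330,240,4,"pics/t2.png")
c=cam("scene")
crop(c,180,120,300,230,6,"pics/s1.png"); crop(c,330,190,490,310,5,"pics/s2.png")
E
```

```text
(no output)
```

View pics/t1.png

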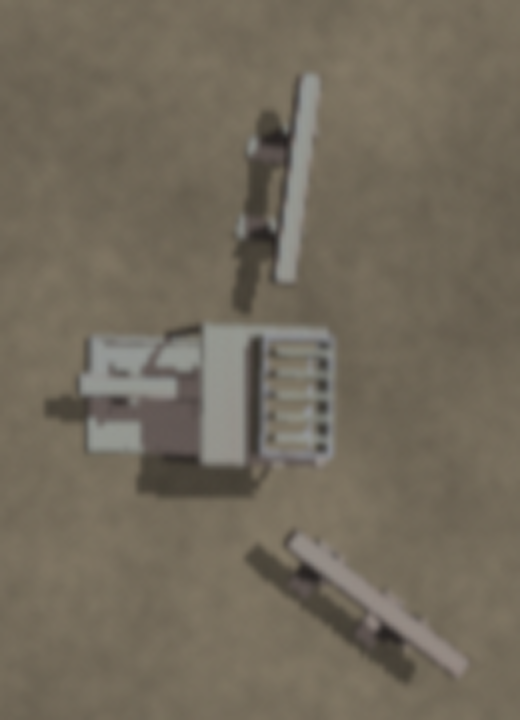

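View pics/t2.png

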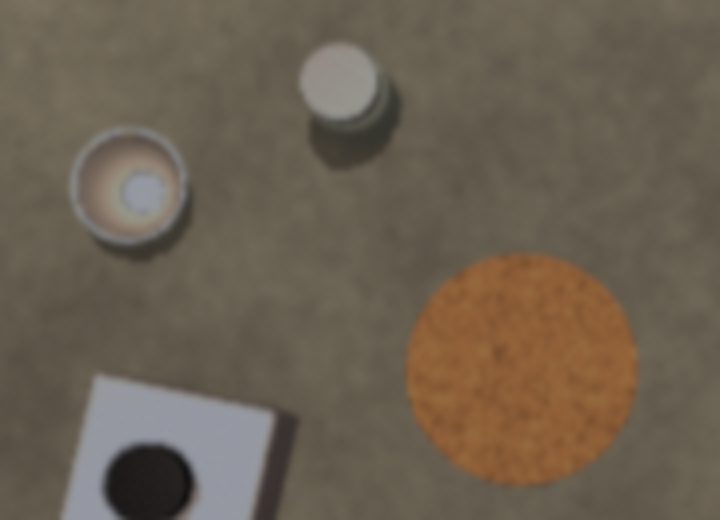

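View pics/s1.png

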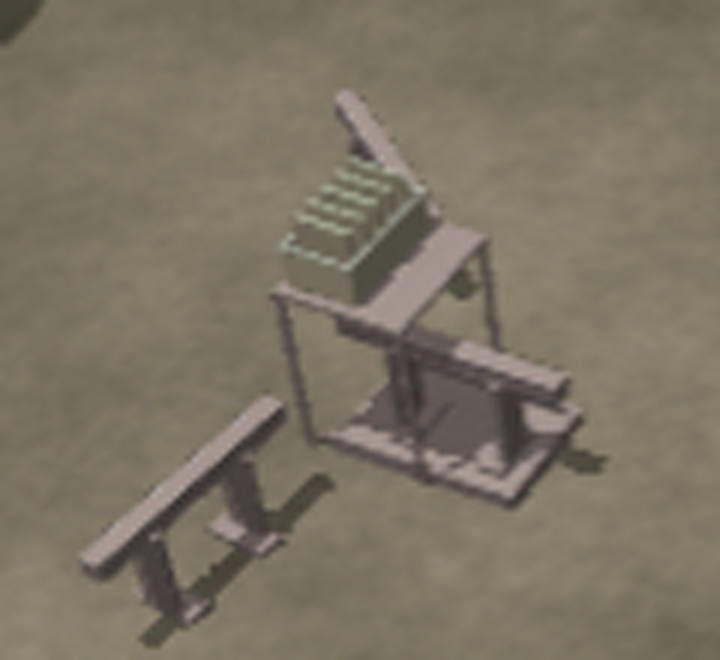

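View pics/s2.png

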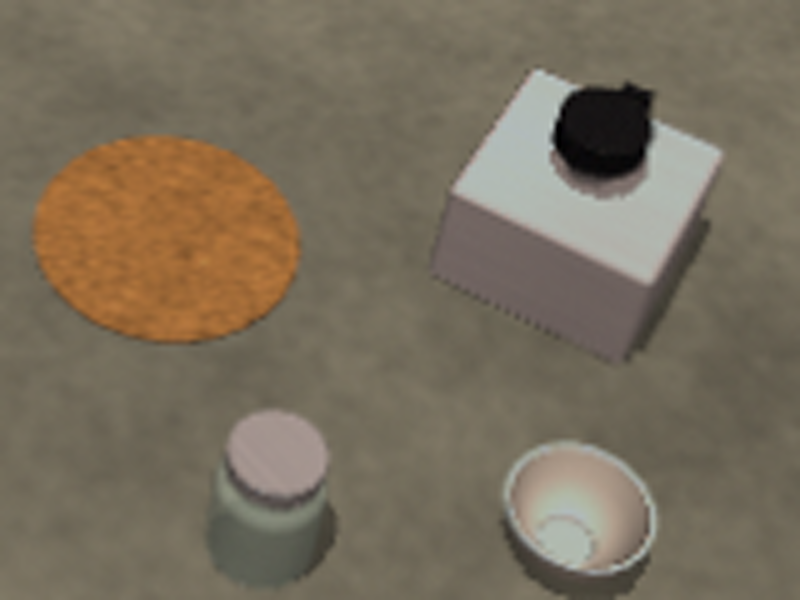

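```bash
python3 - <<'E'
from h import *
np.set_printoptions(precision=4,suppress=True)
c=cam("top"); f=lambda L:[(380+a/4-.4,120+b/4-.4) for a,b in L]
g=lambda L:[(150+a/4-.4,110+b/4-.4) for a,b in L]
print("bar end+along top edge/bottom edge z.084",plane(c,f([(80,376),(176,379),(80,397),(176,398)]),.084))
print("shelf",plane(c,f([(203,324),(203,465),(332,465)]),.129))
print("rackfront",plane(c,f([(90,335),(86,453)]),.012))
img=c[0]; hsv=cv2.cvtColor(img,cv2.COLOR_BGR2HSV)
def blob(m,name,z,roi):
    mm=np.zeros_like(m);x0,y0,x1,y1=roi;mm[y0:y1,x0:x1]=m[y0:y1,x0:x1]
    cn=max(cv2.findContours(mm,cv2.RETR_EXTERNAL,cv2.CHAIN_APPROX_NONE)[0],key=cv2.contourArea)
    P=plane(c,cn.reshape(-1,2),z)[:,:2].astype(np.float32)
    print(name,cv2.minEnclosingCircle(P),"rect",cv2.minAreaRect(P))
blob(((hsv[...,0]<20)&(hsv[...,1]>130)).astype(np.uint8),"mat",.004,(230,160,330,250))
gray=cv2.cvtColor(img,cv2.COLOR_BGR2GRAY)
blob((gray<50).astype(np.uint8),"cap",.136,(165,210,210,250))
b=((gray>125)|(gray<50)).astype(np.uint8); blob(b,"disp",.09,(150,200,225,258))
print("bowl",plane(c,g([(129,186)]),.045),"jar",plane(c,g([(340,82)]),.1),"mug",plane(c,[(360,133)],.085))
c2=cam("scene")
s=lambda L:[(180+a/6-.4,120+b/6-.4) for a,b in L]
print("bar end scene",plane(c2,s([(565,385)]),.084), plane(c2,s([(570,378),(552,397)]),.084))
hsv=cv2.cvtColor(c2[0],cv2.COLOR_BGR2HSV);c=c2;gray=cv2.cvtColor(c2[0],cv2.COLOR_BGR2GRAY)
blob(((hsv[...,0]<20)&(hsv[...,1]>130)).astype(np.uint8),"mat",.004,(320,200,400,270))
print("disp corners scene", plane(c2,[(330+a/5-.4,190+b/5-.4) for a,b in [(537,70),(721,155),(652,282),(455,190)]],.09))
E
```

```text
bar end+along top edge/bottom edge z.084 [[ 0.4985 -0.2649  0.084 ]
 [ 0.4965 -0.3365  0.084 ]
 [ 0.4829 -0.2648  0.084 ]
 [ 0.4824 -0.3363  0.084 ]]
shelf [[ 0.5353 -0.3461  0.129 ]
 [ 0.4339 -0.3449  0.129 ]
 [ 0.4342 -0.4378  0.129 ]]
rackfront [[ 0.5324 -0.2857  0.012 ]
 [ 0.4398 -0.2819  0.012 ]]
mat ((0.5363308787345886, 0.09913986921310425), 0.09048999100923538) rect ((0.5359435081481934, 0.09913525730371475), (0.17725300788879395, 0.17711055278778076), 0.31664109230041504)
cap ((0.4461047351360321, 0.35165199637413025), 0.02972910925745964) rect ((0.4455680847167969, 0.3515279293060303), (0.05119287222623825, 0.057320062071084976), 0.21521799266338348)
disp ((0.4464752972126007, 0.35481175780296326), 0.09309696406126022) rect ((0.44671300053596497, 0.3549362123012543), (0.13594304025173187, 0.1346658617258072), 78.1314697265625)
bowl [[0.6744 0.3998 0.045 ]] jar [[0.7447 0.2274 0.1   ]] mug [[ 0.7406 -0.1471  0.085 ]]
bar end scene [[ 0.4968 -0.2606  0.084 ]] [[ 0.4901 -0.2607  0.084 ]
 [ 0.5094 -0.2628  0.084 ]]
mat ((0.5401039719581604, 0.09939885139465332), 0.09194305539131165) rect ((0.5382697582244873, 0.09953412413597107), (0.17898398637771606, 0.18012621998786926), 22.861228942871094)
disp corners scene [[0.3721 0.3053 0.09  ]
 [0.4034 0.4342 0.09  ]
 [0.5303 0.408  0.09  ]
 [0.503  0.2771 0.09  ]]
```

```bash
cat >> h.py <<'E'
def plan(wps,start=None,step=0.029,rstep=9.5):
    """wps: list of (x,y,z,psi). prints rows in tool units, assuming tool straight down"""
    if start is None:
        o=sensors.get_obs(); start=[*o["tool_pos"],o["tool_rot"][2]]
    p=np.array(start,float); print("start",np.round(p,4))
    rows=[]
    for w in wps:
        w=np.array(w,float); d=w-p; d[3]=(d[3]+180)%360-180
        n=1
        while True:
            rs=[];q=p.copy()
            for i in range(n):
                s=d/n; a=np.radians(q[3])
                dx=np.cos(a)*s[0]+np.sin(a)*s[1]; dy=np.sin(a)*s[0]-np.cos(a)*s[1]
                rs.append([dx/.03,dy/.03,-s[2]/.03,-s[3]/10]); q+=s
            rs=np.array(rs)
            if np.abs(rs[:,:3]).max()<=step/.03 and np.abs(rs[:,3]).max()<=rstep/10: break
            n+=1
        rows+=rs.tolist(); p=p+d
    print(len(rows))
    for k,r in enumerate(rows): print(k+1,"{"+",".join(f'"{n}":{v:.2f}' for n,v in zip(["dx","dy","dz","rz"],r) if abs(v)>.004)+"}")
E
python3 -c "
from h import *
plan([(0.445,0.35,0.225,158.9)])
plan([(0.54,0.1,0.225,125),(0.490,-0.278,0.18,88.5)],[0.445,0.35,0.225,158.9])"
```

```text
start [  0.2343   0.6062   0.2223 158.8693]
10
1 {"dx":-0.96,"dy":-0.54,"dz":-0.01}
2 {"dx":-0.96,"dy":-0.54,"dz":-0.01}
3 {"dx":-0.96,"dy":-0.54,"dz":-0.01}
4 {"dx":-0.96,"dy":-0.54,"dz":-0.01}
5 {"dx":-0.96,"dy":-0.54,"dz":-0.01}
6 {"dx":-0.96,"dy":-0.54,"dz":-0.01}
7 {"dx":-0.96,"dy":-0.54,"dz":-0.01}
8 {"dx":-0.96,"dy":-0.54,"dz":-0.01}
9 {"dx":-0.96,"dy":-0.54,"dz":-0.01}
10 {"dx":-0.96,"dy":-0.54,"dz":-0.01}
start [  0.445   0.35    0.225 158.9  ]
22
1 {"dx":-0.66,"dy":-0.74,"rz":0.38}
2 {"dx":-0.71,"dy":-0.69,"rz":0.38}
3 {"dx":-0.75,"dy":-0.64,"rz":0.38}
4 {"dx":-0.79,"dy":-0.59,"rz":0.38}
5 {"dx":-0.83,"dy":-0.54,"rz":0.38}
6 {"dx":-0.86,"dy":-0.48,"rz":0.38}
7 {"dx":-0.89,"dy":-0.43,"rz":0.38}
8 {"dx":-0.92,"dy":-0.37,"rz":0.38}
9 {"dx":-0.94,"dy":-0.31,"rz":0.38}
10 {"dx":-0.72,"dy":-0.66,"dz":0.12,"rz":0.28}
11 {"dx":-0.75,"dy":-0.62,"dz":0.12,"rz":0.28}
12 {"dx":-0.78,"dy":-0.59,"dz":0.12,"rz":0.28}
13 {"dx":-0.81,"dy":-0.55,"dz":0.12,"rz":0.28}
14 {"dx":-0.84,"dy":-0.51,"dz":0.12,"rz":0.28}
15 {"dx":-0.86,"dy":-0.47,"dz":0.12,"rz":0.28}
16 {"dx":-0.88,"dy":-0.42,"dz":0.12,"rz":0.28}
17 {"dx":-0.90,"dy":-0.38,"dz":0.12,"rz":0.28}
18 {"dx":-0.92,"dy":-0.34,"dz":0.12,"rz":0.28}
19 {"dx":-0.93,"dy":-0.29,"dz":0.12,"rz":0.28}
20 {"dx":-0.95,"dy":-0.24,"dz":0.12,"rz":0.28}
21 {"dx":-0.96,"dy":-0.20,"dz":0.12,"rz":0.28}
22 {"dx":-0.97,"dy":-0.15,"dz":0.12,"rz":0.28}
```

Call:
carry_out:
  plan:
    - {"fingers":-1,"dx":-0.96,"dy":-0.54}
    - {"dx":-0.96,"dy":-0.54}
    - {"dx":-0.96,"dy":-0.54}
    - {"dx":-0.96,"dy":-0.54}
    - {"dx":-0.96,"dy":-0.54}
    - {"dx":-0.96,"dy":-0.54}
    - {"dx":-0.96,"dy":-0.54}
    - {"dx":-0.96,"dy":-0.54}
    - {"dx":-0.96,"dy":-0.54}
    - {"dx":-0.96,"dy":-0.54}
    - {}
    - {}

```text
validation failed for argument at $.pl...
```

```bash
python3 -c "
from h import *
o=sensors.get_obs();print(o['tool_pos'],o['tool_rot'],o['qpos'],o['time_s'])
c=cam('wrist');cv2.imwrite('pics/w1.png',c[0]);print(proj(c,[.449,.355,.136]))
c=cam('top');crop(c,100,150,350,300,3,'pics/t3.png')
"
```

```text
[0.2343394  0.60617072 0.22231964] [-1.79975833e+02  5.15666530e-03  1.58869300e+02] [-68.06150167  18.4052109   -4.01429018  83.1207659    1.29623478
  78.54341029  -3.25981949] 0.35
[[140.26595268 512.15411758]]
```

View pics/w1.png

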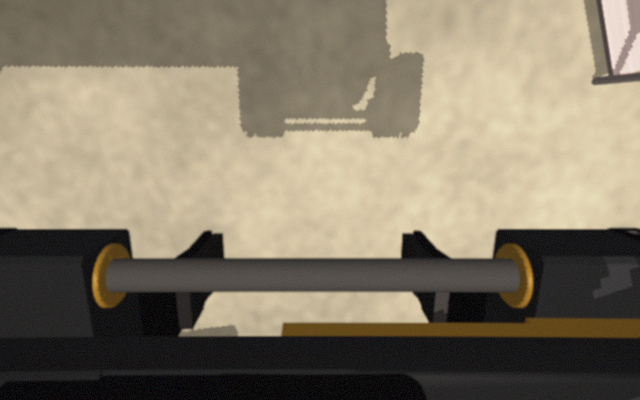

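Call:
carry_out:
  plan:
    - {"fingers":-1,"dx":-0.96,"dy":-0.54,"dz":0,"rx":0,"ry":0,"rz":0}
    - {"fingers":-1,"dx":-0.96,"dy":-0.54,"dz":0,"rx":0,"ry":0,"rz":0}
    - {"fingers":-1,"dx":-0.96,"dy":-0.54,"dz":0,"rx":0,"ry":0,"rz":0}
    - {"fingers":-1,"dx":-0.96,"dy":-0.54,"dz":0,"rx":0,"ry":0,"rz":0}
    - {"fingers":-1,"dx":-0.96,"dy":-0.54,"dz":0,"rx":0,"ry":0,"rz":0}
    - {"fingers":-1,"dx":-0.96,"dy":-0.54,"dz":0,"rx":0,"ry":0,"rz":0}
    - {"fingers":-1,"dx":-0.96,"dy":-0.54,"dz":0,"rx":0,"ry":0,"rz":0}
    - {"fingers":-1,"dx":-0.96,"dy":-0.54,"dz":0,"rx":0,"ry":0,"rz":0}
    - {"fingers":-1,"dx":-0.96,"dy":-0.54,"dz":0,"rx":0,"ry":0,"rz":0}
    - {"fingers":-1,"dx":-0.96,"dy":-0.54,"dz":0,"rx":0,"ry":0,"rz":0}
    - {"fingers":-1,"dx":0,"dy":0,"dz":0,"rx":0,"ry":0,"rz":0}

```text
time_s: 1.82
tool_pos: [0.4469, 0.3484, 0.2228]
tool_rot: [-180.0, 0.1, 158.5]
force: [0.5, -0.5, -1.0]
grip_width: 0.0869
```

```bash
python3 -c "
from h import *
o=sensors.get_obs();print(o['tool_pos'],o['tool_rot'],o['qpos'],o['time_s'])
c=cam('wrist');cv2.imwrite('pics/w2.png',c[0]);print(proj(c,[.449,.355,.136]))
"
```

```text
[0.44693111 0.34843318 0.2228314 ] [-1.79986675e+02  8.46415946e-02  1.58538777e+02] [-47.31838297   8.12893021   7.35198121  95.61057675  -0.98404222
  76.29970462  28.73187781] 1.825
[[320.81649356 204.93653104]]
```

View pics/w2.png

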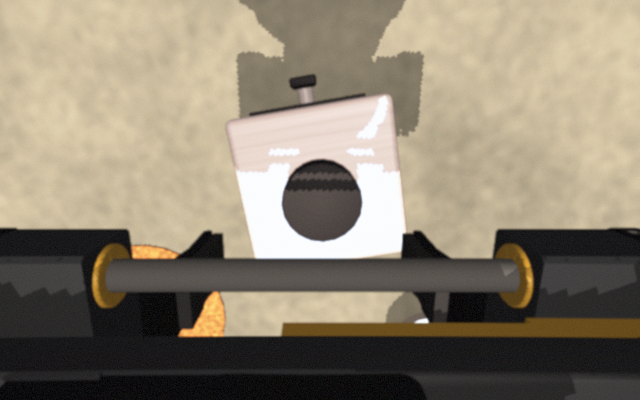

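```bash
python3 -c "
from h import *
c=cam('wrist');g=cv2.cvtColor(c[0],cv2.COLOR_BGR2GRAY)
m=np.zeros_like(g);m[145:255,270:375]=(g[145:255,270:375]<130)
m=cv2.morphologyEx(m,cv2.MORPH_CLOSE,np.ones((5,5)))
cn=max(cv2.findContours(m,0,1)[0],key=cv2.contourArea)
P=plane(c,cn.reshape(-1,2),.136)[:,:2].astype(np.float32)
print(cv2.minEnclosingCircle(P), cv2.fitEllipse(cn), cv2.fitEllipse(P))
print(plane(c,[(304,80)],.09))
print(plane(c,[(230,124),(391,95)],.09))
plan([(0.54,0.1,0.225,125),(0.490,-0.278,0.18,88.5)])
"
```

```text
((0.44602397084236145, 0.35649096965789795), 0.030603444203734398) ((319.5588684082031, 203.0062713623047), (77.8003921508789, 80.71173858642578), 175.46975708007812) ((0.44638824462890625, 0.3565928637981415), (0.0565510094165802, 0.06065570190548897), 73.24324798583984)
[[0.35909837 0.37793369 0.09      ]]
[[0.36882017 0.30937635 0.09      ]
 [0.39484081 0.43832534 0.09      ]]
start [  0.4442   0.3518   0.2227 158.8592]
22
1 {"dx":-0.67,"dy":-0.74,"dz":-0.01,"rz":0.38}
2 {"dx":-0.71,"dy":-0.70,"dz":-0.01,"rz":0.38}
3 {"dx":-0.76,"dy":-0.65,"dz":-0.01,"rz":0.38}
4 {"dx":-0.80,"dy":-0.60,"dz":-0.01,"rz":0.38}
5 {"dx":-0.84,"dy":-0.54,"dz":-0.01,"rz":0.38}
6 {"dx":-0.87,"dy":-0.49,"dz":-0.01,"rz":0.38}
7 {"dx":-0.90,"dy":-0.43,"dz":-0.01,"rz":0.38}
8 {"dx":-0.93,"dy":-0.37,"dz":-0.01,"rz":0.38}
9 {"dx":-0.95,"dy":-0.31,"dz":-0.01,"rz":0.38}
10 {"dx":-0.72,"dy":-0.66,"dz":0.12,"rz":0.28}
11 {"dx":-0.75,"dy":-0.62,"dz":0.12,"rz":0.28}
12 {"dx":-0.78,"dy":-0.59,"dz":0.12,"rz":0.28}
13 {"dx":-0.81,"dy":-0.55,"dz":0.12,"rz":0.28}
14 {"dx":-0.84,"dy":-0.51,"dz":0.12,"rz":0.28}
15 {"dx":-0.86,"dy":-0.47,"dz":0.12,"rz":0.28}
16 {"dx":-0.88,"dy":-0.42,"dz":0.12,"rz":0.28}
17 {"dx":-0.90,"dy":-0.38,"dz":0.12,"rz":0.28}
18 {"dx":-0.92,"dy":-0.34,"dz":0.12,"rz":0.28}
19 {"dx":-0.93,"dy":-0.29,"dz":0.12,"rz":0.28}
20 {"dx":-0.95,"dy":-0.24,"dz":0.12,"rz":0.28}
21 {"dx":-0.96,"dy":-0.20,"dz":0.12,"rz":0.28}
22 {"dx":-0.97,"dy":-0.15,"dz":0.12,"rz":0.28}
```

Call:
carry_out:
  plan:
    - {"fingers":-1,"dx":-0.67,"dy":-0.74,"dz":0,"rx":0,"ry":0,"rz":0.38}
    - {"fingers":-1,"dx":-0.71,"dy":-0.7,"dz":0,"rx":0,"ry":0,"rz":0.38}
    - {"fingers":-1,"dx":-0.76,"dy":-0.65,"dz":0,"rx":0,"ry":0,"rz":0.38}
    - {"fingers":-1,"dx":-0.8,"dy":-0.6,"dz":0,"rx":0,"ry":0,"rz":0.38}
    - {"fingers":-1,"dx":-0.84,"dy":-0.54,"dz":0,"rx":0,"ry":0,"rz":0.38}
    - {"fingers":-1,"dx":-0.87,"dy":-0.49,"dz":0,"rx":0,"ry":0,"rz":0.38}
    - {"fingers":-1,"dx":-0.9,"dy":-0.43,"dz":0,"rx":0,"ry":0,"rz":0.38}
    - {"fingers":-1,"dx":-0.93,"dy":-0.37,"dz":0,"rx":0,"ry":0,"rz":0.38}
    - {"fingers":-1,"dx":-0.95,"dy":-0.31,"dz":0,"rx":0,"ry":0,"rz":0.38}
    - {"fingers":-1,"dx":-0.72,"dy":-0.66,"dz":0.12,"rx":0,"ry":0,"rz":0.28}
    - {"fingers":-1,"dx":-0.75,"dy":-0.62,"dz":0.12,"rx":0,"ry":0,"rz":0.28}
    - {"fingers":-1,"dx":-0.78,"dy":-0.59,"dz":0.12,"rx":0,"ry":0,"rz":0.28}

```text
time_s: 3.42
tool_pos: [0.5269, 0.0102, 0.2114]
tool_rot: [-180.0, -0.0, 116.1]
force: [0.6, 1.6, 0.3]
grip_width: 0.0871
```

Call:
carry_out:
  plan:
    - {"fingers":-1,"dx":-0.81,"dy":-0.55,"dz":0.12,"rx":0,"ry":0,"rz":0.28}
    - {"fingers":-1,"dx":-0.84,"dy":-0.51,"dz":0.12,"rx":0,"ry":0,"rz":0.28}
    - {"fingers":-1,"dx":-0.86,"dy":-0.47,"dz":0.12,"rx":0,"ry":0,"rz":0.28}
    - {"fingers":-1,"dx":-0.88,"dy":-0.42,"dz":0.12,"rx":0,"ry":0,"rz":0.28}
    - {"fingers":-1,"dx":-0.9,"dy":-0.38,"dz":0.12,"rx":0,"ry":0,"rz":0.28}
    - {"fingers":-1,"dx":-0.92,"dy":-0.34,"dz":0.12,"rx":0,"ry":0,"rz":0.28}
    - {"fingers":-1,"dx":-0.93,"dy":-0.29,"dz":0.12,"rx":0,"ry":0,"rz":0.28}
    - {"fingers":-1,"dx":-0.95,"dy":-0.24,"dz":0.12,"rx":0,"ry":0,"rz":0.28}
    - {"fingers":-1,"dx":-0.96,"dy":-0.2,"dz":0.12,"rx":0,"ry":0,"rz":0.28}
    - {"fingers":-1,"dx":-0.97,"dy":-0.15,"dz":0.12,"rx":0,"ry":0,"rz":0.28}
    - {"fingers":-1,"dx":0,"dy":0,"dz":0,"rx":0,"ry":0,"rz":0}
    - {"fingers":-1,"dx":0,"dy":0,"dz":0,"rx":0,"ry":0,"rz":0}

```text
time_s: 4.92
tool_pos: [0.4879, -0.2787, 0.1755]
tool_rot: [-180.0, -0.0, 88.3]
force: [-0.2, -0.2, 0.1]
grip_width: 0.087
```

```bash
python3 -c "
from h import *
o=sensors.get_obs();print(o['tool_pos'],o['tool_rot'],o['qpos'],o['time_s'])
c=cam('wrist');cv2.imwrite('pics/w3.png',c[0]);print(proj(c,[[.4905,-.2635,.084],[.4905,-.3455,.084]]))
"
```

```text
[ 0.48789565 -0.27874347  0.17552498] [-1.79988509e+02 -3.49399592e-02  8.82757244e+01] [ -9.27253577  10.80708048  40.91818172 100.82854564  -7.4829436
  71.14128186  31.84909238] 4.925
[[315.15957883 184.36895019]
 [318.0761327  286.33543257]]
```

View pics/w3.png

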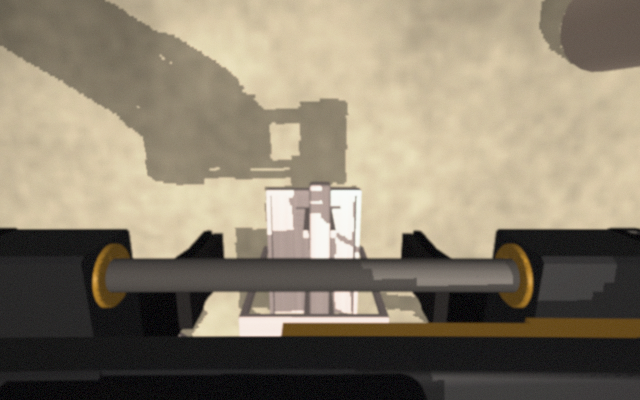

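```bash
python3 -c "
from h import *
c=cam('wrist');g=cv2.cvtColor(c[0],cv2.COLOR_BGR2GRAY)
crop(c,250,170,380,330,4,'pics/w4.png')
P=plane(c,[(309.5,185),(330.5,185),(310,240),(331,240)],.084);print(P,P[:2].mean(0))
"
```

```text
[[ 0.48657615 -0.26326982  0.084     ]
 [ 0.50191922 -0.26371243  0.084     ]
 [ 0.48563883 -0.30599898  0.084     ]
 [ 0.50160996 -0.30645531  0.084     ]] [ 0.49424768 -0.26349113  0.084     ]
```

View pics/w4.png

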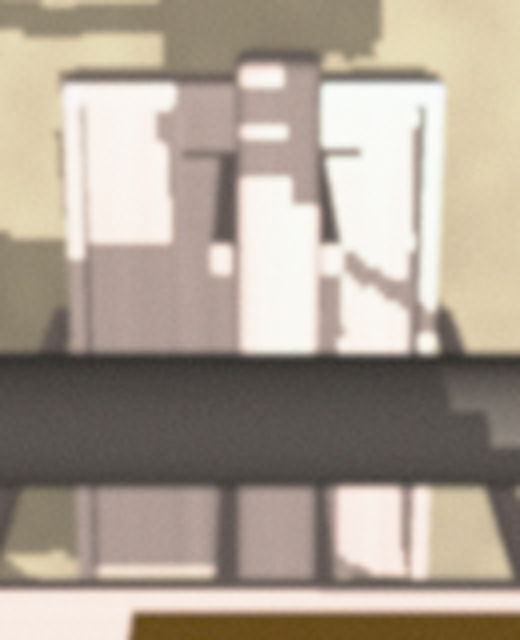

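Call:
carry_out:
  plan:
    - {"fingers":-1,"dx":0.04,"dy":0.19,"dz":0.9,"rx":0,"ry":0,"rz":0}
    - {"fingers":-1,"dx":0,"dy":0,"dz":0.95,"rx":0,"ry":0,"rz":0}
    - {"fingers":-1,"dx":0,"dy":0,"dz":0.95,"rx":0,"ry":0,"rz":0}
    - {"fingers":-1,"dx":0,"dy":0,"dz":0.8,"rx":0,"ry":0,"rz":0}
    - {"fingers":-1,"dx":0,"dy":0,"dz":0.3,"rx":0,"ry":0,"rz":0}
    - {"fingers":-1,"dx":0,"dy":0,"dz":0,"rx":0,"ry":0,"rz":0}
    - {"fingers":-1,"dx":0,"dy":0,"dz":0,"rx":0,"ry":0,"rz":0}

```text
time_s: 5.9
tool_pos: [0.4943, -0.2782, 0.0599]
tool_rot: [179.9, 0.0, 88.3]
force: [0.5, -0.1, 0.5]
grip_width: 0.0869
```

```bash
python3 -c "
from h import *
c=cam('wrist');cv2.imwrite('pics/w5.png',c[0])
c=cam('scene');crop(c,180,100,340,220,5,'pics/s5.png')
"
```

```text
(no output)
```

View pics/s5.png

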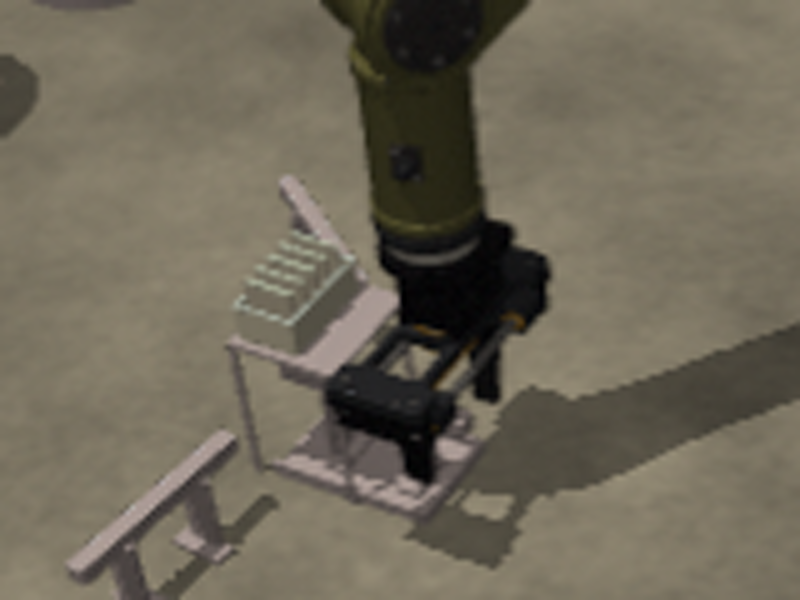

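View pics/w5.png

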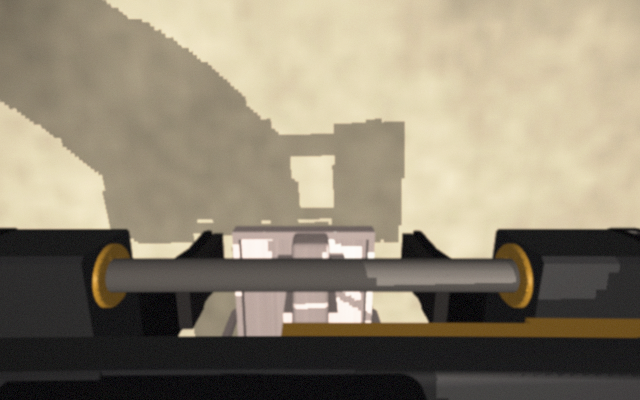

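Call:
carry_out:
  plan:
    - {"fingers":-1,"dx":0,"dy":0,"dz":0.1,"rx":0,"ry":0,"rz":0}
    - {"fingers":1,"dx":0,"dy":0,"dz":0,"rx":0,"ry":0,"rz":0}
    - {"fingers":1,"dx":0,"dy":0,"dz":0,"rx":0,"ry":0,"rz":0}
    - {"fingers":1,"dx":0,"dy":0,"dz":0,"rx":0,"ry":0,"rz":0}
    - {"fingers":1,"dx":0,"dy":0,"dz":0,"rx":0,"ry":0,"rz":0}
    - {"fingers":1,"dx":0,"dy":0,"dz":0,"rx":0,"ry":0,"rz":0}
    - {"fingers":1,"dx":0,"dy":0,"dz":0,"rx":0,"ry":0,"rz":0}
  force: 55

```text
time_s: 6.88
tool_pos: [0.4935, -0.278, 0.0558]
tool_rot: [180.0, -0.0, 88.3]
force: [-0.3, -0.5, 0.5]
grip_width: 0.0351
```

Call:
carry_out:
  plan:
    - {"fingers":1,"dx":0,"dy":0,"dz":0,"rx":0,"ry":0,"rz":0}
    - {"fingers":1,"dx":0,"dy":0,"dz":0,"rx":0,"ry":0,"rz":0}
    - {"fingers":1,"dx":0,"dy":0,"dz":0,"rx":0,"ry":0,"rz":0}
    - {"fingers":1,"dx":0,"dy":0,"dz":0,"rx":0,"ry":0,"rz":0}

```text
time_s: 7.38
tool_pos: [0.4935, -0.278, 0.0558]
tool_rot: [180.0, -0.0, 88.3]
force: [0.1, 0.8, 0.3]
grip_width: 0.0154
```

Call:
carry_out:
  plan:
    - {"fingers":1,"dx":0,"dy":0,"dz":0,"rx":0,"ry":0,"rz":0}
    - {"fingers":1,"dx":0,"dy":0,"dz":-0.2,"rx":0,"ry":0,"rz":0}
    - {"fingers":1,"dx":0,"dy":0,"dz":-0.2,"rx":0,"ry":0,"rz":0}
    - {"fingers":1,"dx":0,"dy":0,"dz":-0.2,"rx":0,"ry":0,"rz":0}
    - {"fingers":1,"dx":0,"dy":0,"dz":0,"rx":0,"ry":0,"rz":0}
    - {"fingers":1,"dx":0,"dy":0,"dz":0,"rx":0,"ry":0,"rz":0}

```text
time_s: 8.12
tool_pos: [0.4934, -0.2779, 0.0737]
tool_rot: [180.0, -0.0, 88.3]
force: [-0.4, 0.2, -1.9]
grip_width: 0.0153
```

```bash
python3 -c "
from h import *
c=cam('scene');crop(c,180,100,340,220,5,'pics/s6.png')
"
```

```text
(no output)
```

View pics/s6.png

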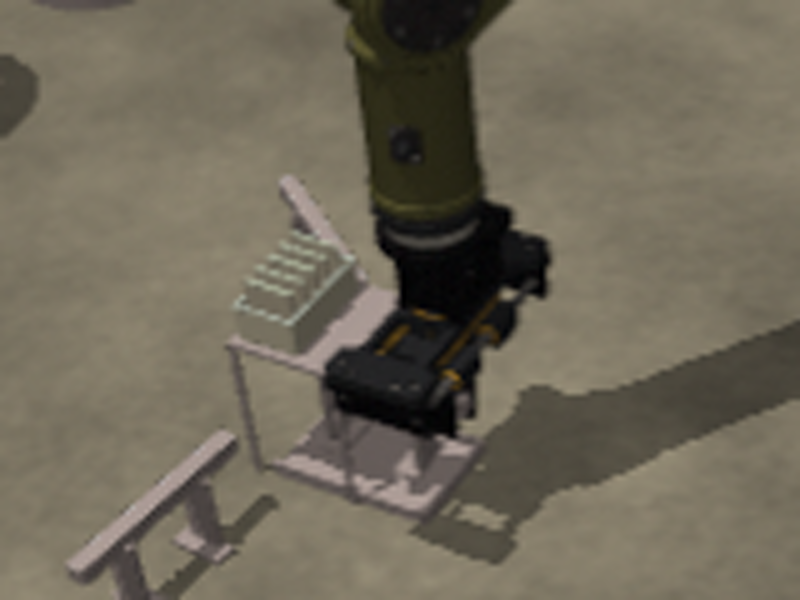

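Call:
carry_out:
  plan:
    - {"fingers":1,"dx":0.3,"dy":0,"dz":0,"rx":0,"ry":0,"rz":0}
    - {"fingers":1,"dx":0.6,"dy":0,"dz":0,"rx":0,"ry":0,"rz":0}
    - {"fingers":1,"dx":0.8,"dy":0,"dz":0,"rx":0,"ry":0,"rz":0}
    - {"fingers":1,"dx":0.8,"dy":0,"dz":0,"rx":0,"ry":0,"rz":0}
    - {"fingers":1,"dx":0.8,"dy":0,"dz":0,"rx":0,"ry":0,"rz":0}
    - {"fingers":1,"dx":0.8,"dy":0,"dz":0,"rx":0,"ry":0,"rz":0}
    - {"fingers":1,"dx":0.8,"dy":0,"dz":0,"rx":0,"ry":0,"rz":0}
    - {"fingers":1,"dx":0.5,"dy":0,"dz":0,"rx":0,"ry":0,"rz":0}
    - {"fingers":1,"dx":0.2,"dy":0,"dz":0,"rx":0,"ry":0,"rz":0}
    - {"fingers":1,"dx":0,"dy":0,"dz":0.3,"rx":0,"ry":0,"rz":0}
    - {"fingers":1,"dx":0,"dy":0,"dz":0,"rx":0,"ry":0,"rz":0}

```text
time_s: 9.55
tool_pos: [0.4976, -0.111, 0.0638]
tool_rot: [-179.9, 0.0, 88.2]
force: [-0.6, 0.2, -1.0]
grip_width: 0.0156
```

```bash
python3 -c "
from h import *
c=cam('scene');crop(c,200,120,340,225,5.7,'pics/s7.png')
c=cam('top');crop(c,310,150,470,270,5,'pics/t7.png')
print(sensors.get_obs()['tool_pos'],sensors.get_obs()['wrist_torque'])
"
```

```text
[ 0.4981515  -0.11102187  0.06442435] [ 0.00641036  0.0827808  -0.03149738]
```

View pics/s7.png

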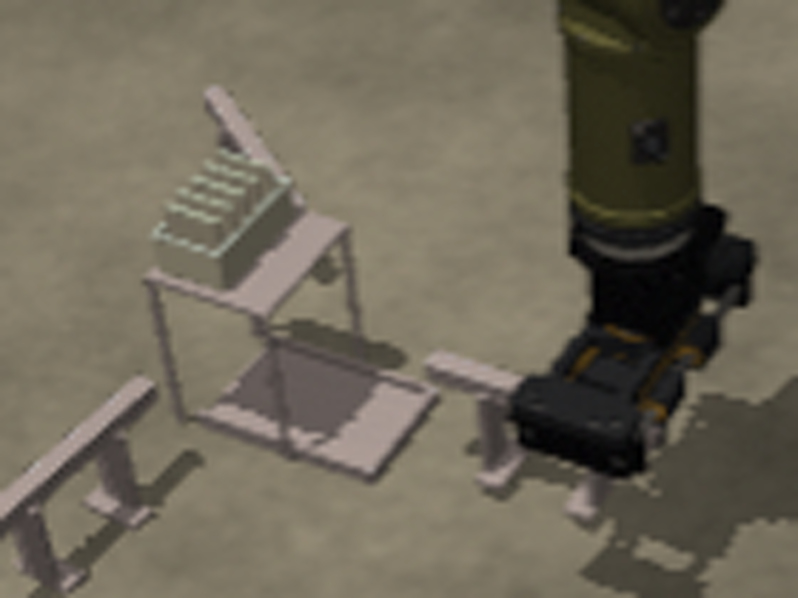

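View pics/t7.png

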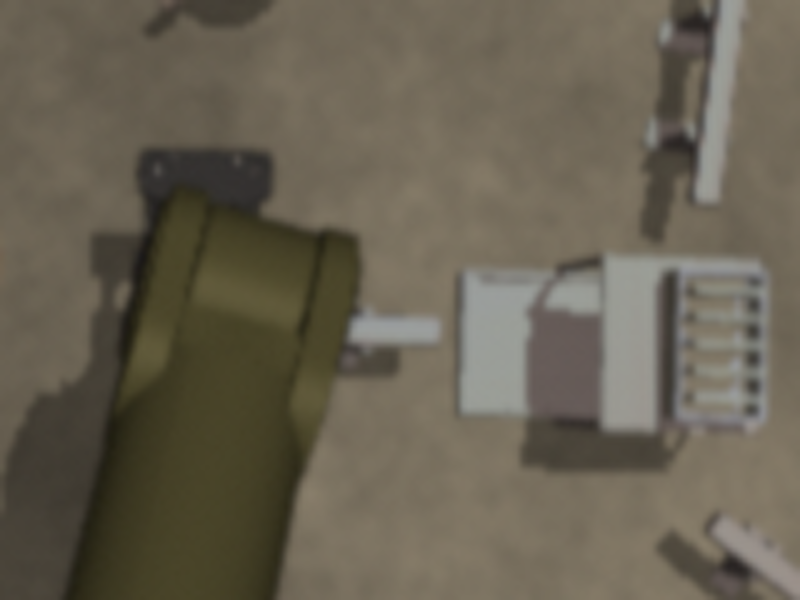

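Call:
carry_out:
  plan:
    - {"fingers":1,"dx":0,"dy":0,"dz":0.15,"rx":0,"ry":0,"rz":0}
    - {"fingers":1,"dx":0,"dy":0,"dz":0.15,"rx":0,"ry":0,"rz":0}
    - {"fingers":1,"dx":0,"dy":0,"dz":0.08,"rx":0,"ry":0,"rz":0}
    - {"fingers":1,"dx":0,"dy":0,"dz":0,"rx":0,"ry":0,"rz":0}
    - {"fingers":1,"dx":0,"dy":0,"dz":0,"rx":0,"ry":0,"rz":0}

```text
time_s: 10.28
tool_pos: [0.4987, -0.1101, 0.0535]
tool_rot: [180.0, -0.0, 88.3]
force: [0.2, 0.5, -0.9]
grip_width: 0.0156
```

Call:
carry_out:
  plan:
    - {"fingers":1,"dx":0,"dy":0,"dz":0.06,"rx":0,"ry":0,"rz":0}
    - {"fingers":1,"dx":0,"dy":0,"dz":0.0,"rx":0,"ry":0,"rz":0}
    - {"fingers":1,"dx":0,"dy":0,"dz":0,"rx":0,"ry":0,"rz":0}

```text
time_s: 10.65
tool_pos: [0.4988, -0.11, 0.0517]
tool_rot: [180.0, -0.0, 88.3]
force: [0.5, 0.6, -0.3]
grip_width: 0.0151
```

Call:
carry_out:
  plan:
    - {"fingers":0.2,"dx":0,"dy":0,"dz":0,"rx":0,"ry":0,"rz":0}
    - {"fingers":0,"dx":0,"dy":0,"dz":0,"rx":0,"ry":0,"rz":0}
    - {"fingers":-0.3,"dx":0,"dy":0,"dz":0,"rx":0,"ry":0,"rz":0}
    - {"fingers":-0.3,"dx":0,"dy":0,"dz":0,"rx":0,"ry":0,"rz":0}
    - {"fingers":-0.3,"dx":0,"dy":0,"dz":-0.6,"rx":0,"ry":0,"rz":0}
    - {"fingers":-0.3,"dx":0,"dy":0,"dz":-0.9,"rx":0,"ry":0,"rz":0}
    - {"fingers":-0.3,"dx":0,"dy":0,"dz":-0.9,"rx":0,"ry":0,"rz":0}
    - {"fingers":-0.3,"dx":-0.5,"dy":0,"dz":-0.4,"rx":0,"ry":0,"rz":0}
    - {"fingers":-0.3,"dx":-0.8,"dy":0,"dz":0,"rx":0,"ry":0,"rz":0}
    - {"fingers":-0.3,"dx":-0.8,"dy":0,"dz":0,"rx":0,"ry":0,"rz":0}
    - {"fingers":-0.3,"dx":0,"dy":0,"dz":0,"rx":0,"ry":0,"rz":0}
    - {"fingers":-0.3,"dx":0,"dy":0,"dz":0,"rx":0,"ry":0,"rz":0}

```text
time_s: 12.15
tool_pos: [0.4965, -0.1727, 0.1354]
tool_rot: [-180.0, -0.0, 88.3]
force: [-0.7, 1.2, 0.1]
grip_width: 0.0568
```

```bash
python3 -c "
from h import *
c=cam('scene');crop(c,200,120,340,225,5.7,'pics/s8.png')
c=cam('top');crop(c,310,150,470,270,5,'pics/t8.png')
print(sensors.get_obs()['tool_pos'],sensors.get_obs()['wrist_torque'])
c=cam('wrist');cv2.imwrite('pics/w8.png',c[0])
"
```

```text
[ 0.49666868 -0.17200003  0.13540852] [-0.08620273  0.05007798 -0.01799936]
```

View pics/s8.png

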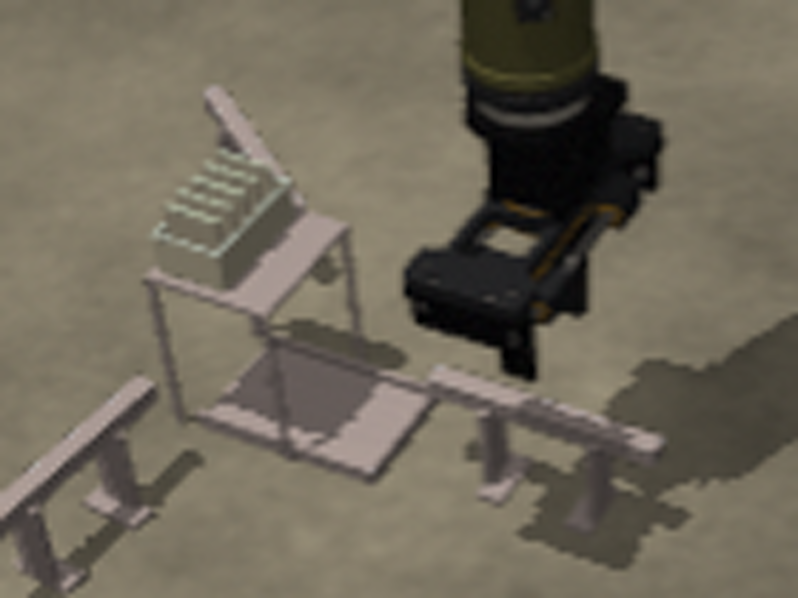

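View pics/w8.png

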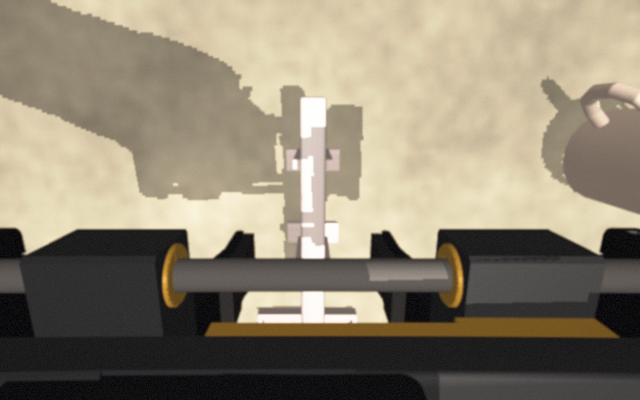

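View pics/t8.png

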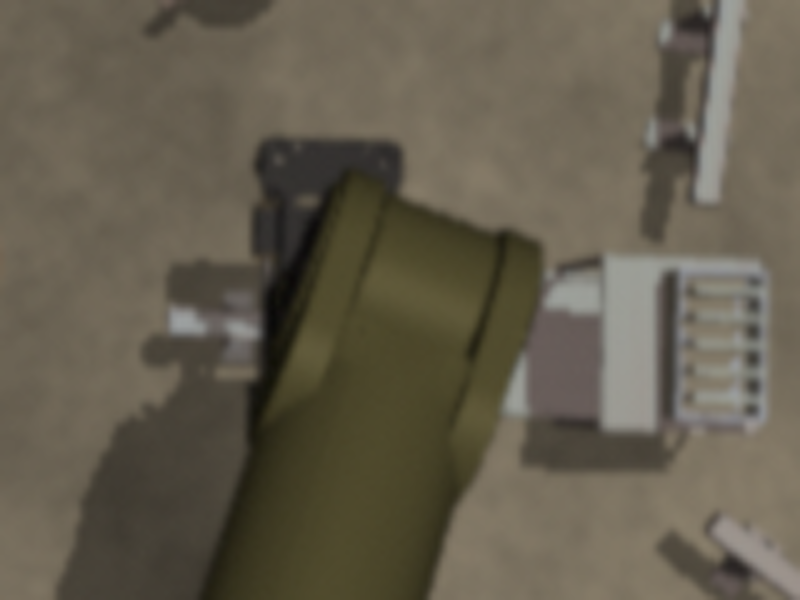

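```bash
python3 -c "
from h import *
c=cam('wrist')
P=plane(c,[(301,97.5),(325,97.5),(302,310),(324,310)],.080);print(P,P[:2].mean(0))
print(sensors.get_obs()['tool_pos'])
"
```

```text
[[ 0.49229134 -0.09678183  0.08      ]
 [ 0.50640963 -0.09718665  0.08      ]
 [ 0.48786757 -0.23701073  0.08      ]
 [ 0.50297607 -0.23743324  0.08      ]] [ 0.49935049 -0.09698424  0.08      ]
[ 0.49674377 -0.17206245  0.13544847]
```

Call:
carry_out:
  plan:
    - {"fingers":-0.3,"dx":-0.15,"dy":0,"dz":0.5,"rx":0,"ry":0,"rz":0}
    - {"fingers":-0.3,"dx":0,"dy":0,"dz":0.9,"rx":0,"ry":0,"rz":0}
    - {"fingers":-0.3,"dx":0,"dy":0,"dz":0.8,"rx":0,"ry":0,"rz":0}
    - {"fingers":-0.3,"dx":0,"dy":0,"dz":0.5,"rx":0,"ry":0,"rz":0}
    - {"fingers":-0.3,"dx":0,"dy":0,"dz":0,"rx":0,"ry":0,"rz":0}
    - {"fingers":1,"dx":0,"dy":0,"dz":0,"rx":0,"ry":0,"rz":0}
    - {"fingers":1,"dx":0,"dy":0,"dz":0,"rx":0,"ry":0,"rz":0}
    - {"fingers":1,"dx":0,"dy":0,"dz":0,"rx":0,"ry":0,"rz":0}
    - {"fingers":1,"dx":0,"dy":0,"dz":0,"rx":0,"ry":0,"rz":0}
    - {"fingers":1,"dx":0,"dy":0,"dz":0,"rx":0,"ry":0,"rz":0}
    - {"fingers":1,"dx":0,"dy":0,"dz":0,"rx":0,"ry":0,"rz":0}
    - {"fingers":1,"dx":0,"dy":0,"dz":0,"rx":0,"ry":0,"rz":0}

```text
time_s: 13.85
tool_pos: [0.4967, -0.1775, 0.0547]
tool_rot: [180.0, -0.0, 88.3]
force: [0.5, -0.4, -0.0]
grip_width: 0.0154
```

```bash
python3 -c "
from h import *
o=sensors.get_obs();print(o['tool_pos'],o['tool_rot'],o['qpos'],o['grip_width'])
z=o['tool_pos'][2]
plan([(0.497,-.177,z+.03,88.3),(0.50,0.0,0.18,130),(0.447,0.245,0.19,180)])
"
```

```text
[ 0.49670613 -0.17752234  0.05468662] [ 1.79973092e+02 -2.40925462e-03  8.82739758e+01] [-17.07809936  14.11208385  37.90647064 112.46900948 -10.33533215
  56.71751427  23.96577545] 0.015428236164966918
start [ 4.9670e-01 -1.7750e-01  5.4700e-02  8.8274e+01]
18
1 {"dx":0.01,"dy":0.00,"dz":-0.50}
2 {"dx":0.01,"dy":0.00,"dz":-0.50}
3 {"dx":0.84,"dy":-0.01,"dz":-0.45,"rz":-0.60}
4 {"dx":0.84,"dy":0.08,"dz":-0.45,"rz":-0.60}
5 {"dx":0.83,"dy":0.16,"dz":-0.45,"rz":-0.60}
6 {"dx":0.81,"dy":0.25,"dz":-0.45,"rz":-0.60}
7 {"dx":0.78,"dy":0.33,"dz":-0.45,"rz":-0.60}
8 {"dx":0.74,"dy":0.41,"dz":-0.45,"rz":-0.60}
9 {"dx":0.69,"dy":0.48,"dz":-0.45,"rz":-0.60}
10 {"dx":0.82,"dy":0.43,"dz":-0.04,"rz":-0.56}
11 {"dx":0.78,"dy":0.51,"dz":-0.04,"rz":-0.56}
12 {"dx":0.72,"dy":0.58,"dz":-0.04,"rz":-0.56}
13 {"dx":0.66,"dy":0.65,"dz":-0.04,"rz":-0.56}
14 {"dx":0.60,"dy":0.71,"dz":-0.04,"rz":-0.56}
15 {"dx":0.52,"dy":0.77,"dz":-0.04,"rz":-0.56}
16 {"dx":0.45,"dy":0.81,"dz":-0.04,"rz":-0.56}
17 {"dx":0.37,"dy":0.85,"dz":-0.04,"rz":-0.56}
18 {"dx":0.28,"dy":0.88,"dz":-0.04,"rz":-0.56}
```

Call:
carry_out:
  plan:
    - {"fingers":1,"dx":0,"dy":0,"dz":-0.3,"rx":0,"ry":0,"rz":0}
    - {"fingers":1,"dx":0,"dy":0,"dz":-0.7,"rx":0,"ry":0,"rz":0}
    - {"fingers":1,"dx":0.84,"dy":0,"dz":-0.45,"rx":0,"ry":0,"rz":-0.6}
    - {"fingers":1,"dx":0.84,"dy":0.08,"dz":-0.45,"rx":0,"ry":0,"rz":-0.6}
    - {"fingers":1,"dx":0.83,"dy":0.16,"dz":-0.45,"rx":0,"ry":0,"rz":-0.6}
    - {"fingers":1,"dx":0.81,"dy":0.25,"dz":-0.45,"rx":0,"ry":0,"rz":-0.6}
    - {"fingers":1,"dx":0.78,"dy":0.33,"dz":-0.45,"rx":0,"ry":0,"rz":-0.6}
    - {"fingers":1,"dx":0.74,"dy":0.41,"dz":-0.45,"rx":0,"ry":0,"rz":-0.6}
    - {"fingers":1,"dx":0.69,"dy":0.48,"dz":-0.45,"rx":0,"ry":0,"rz":-0.6}
    - {"fingers":1,"dx":0.82,"dy":0.43,"dz":0,"rx":0,"ry":0,"rz":-0.56}
    - {"fingers":1,"dx":0.78,"dy":0.51,"dz":0,"rx":0,"ry":0,"rz":-0.56}
    - {"fingers":1,"dx":0.72,"dy":0.58,"dz":0,"rx":0,"ry":0,"rz":-0.56}

```text
time_s: 15.35
tool_pos: [0.4797, 0.083, 0.1783]
tool_rot: [-179.9, -0.1, 147.5]
force: [0.4, 0.7, -1.2]
grip_width: 0.0156
```

Call:
carry_out:
  plan:
    - {"fingers":1,"dx":0.66,"dy":0.65,"dz":0,"rx":0,"ry":0,"rz":-0.56}
    - {"fingers":1,"dx":0.6,"dy":0.71,"dz":0,"rx":0,"ry":0,"rz":-0.56}
    - {"fingers":1,"dx":0.52,"dy":0.77,"dz":0,"rx":0,"ry":0,"rz":-0.56}
    - {"fingers":1,"dx":0.45,"dy":0.81,"dz":0,"rx":0,"ry":0,"rz":-0.56}
    - {"fingers":1,"dx":0.37,"dy":0.7,"dz":0,"rx":0,"ry":0,"rz":-0.56}
    - {"fingers":1,"dx":0.28,"dy":0.5,"dz":0,"rx":0,"ry":0,"rz":-0.56}
    - {"fingers":1,"dx":0,"dy":0,"dz":0,"rx":0,"ry":0,"rz":0}
    - {"fingers":1,"dx":0,"dy":0,"dz":0,"rx":0,"ry":0,"rz":0}

```text
time_s: 16.35
tool_pos: [0.4423, 0.2275, 0.1787]
tool_rot: [-179.9, -0.0, -179.4]
force: [0.3, -0.8, -1.9]
grip_width: 0.0157
```

```bash
python3 -c "
from h import *
o=sensors.get_obs();print(o['tool_pos'],o['tool_rot'],o['qpos'],o['grip_width'],o['time_s'])
c=cam('wrist');cv2.imwrite('pics/w9.png',c[0])
c=cam('scene');crop(c,340,140,500,260,5,'pics/s9.png')
c=cam('top');crop(c,140,170,300,290,5,'pics/t9.png')
"
```

```text
[0.44230257 0.22752673 0.17866492] [-1.79946070e+02 -2.15574209e-02 -1.79380473e+02] [-43.89063397   1.1592569   13.80235938 108.21166957  -0.2544949
  70.70801673  60.61283127] 0.01567800332036816 16.35
```

View pics/w9.png

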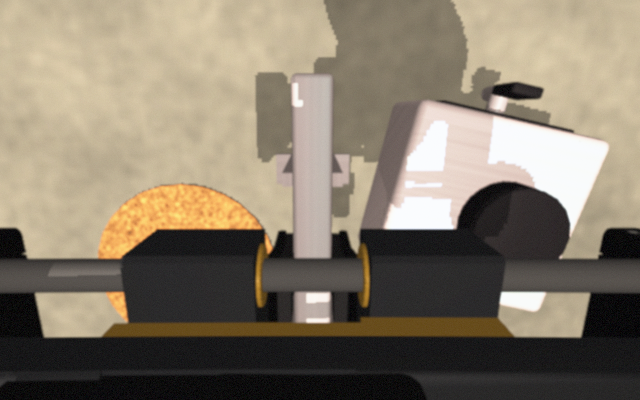

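View pics/s9.png

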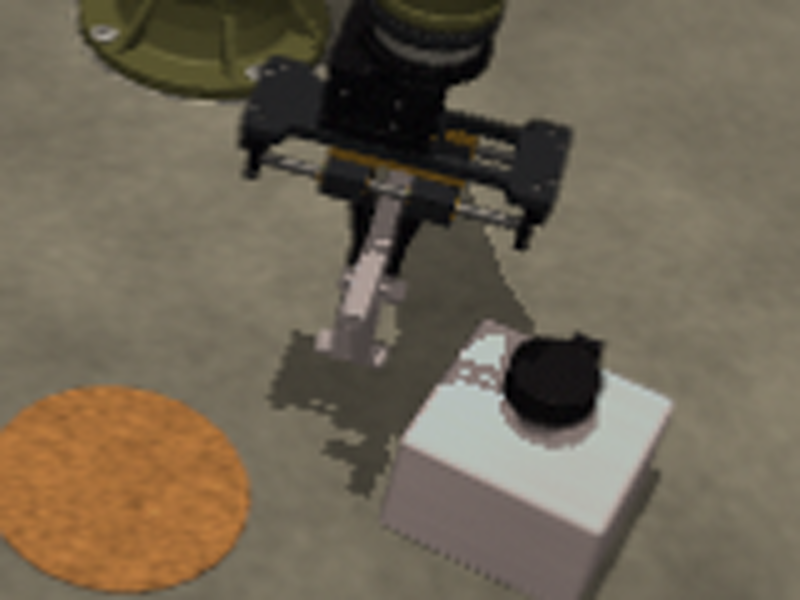

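View pics/t9.png

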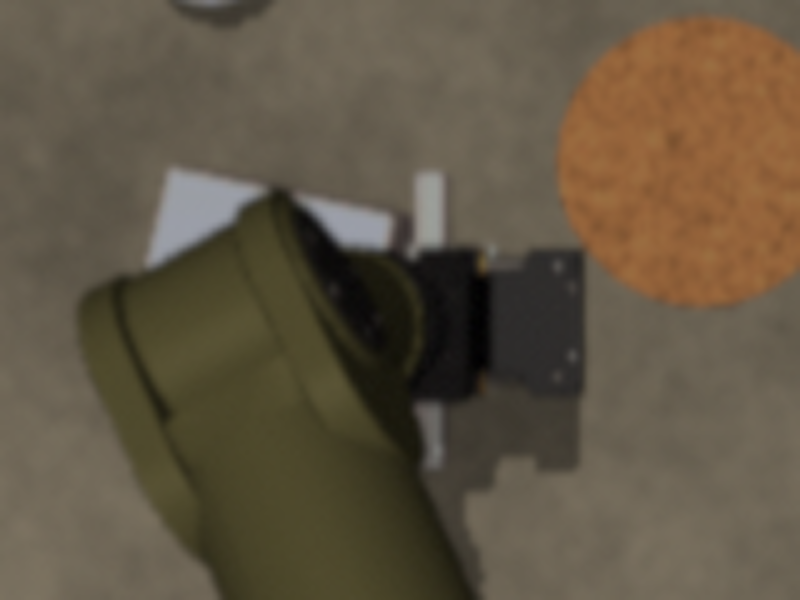

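```bash
python3 -c "
from h import *
o=sensors.get_obs();print(o['tool_pos'],o['tool_rot'])
c=cam('wrist')
z=o['tool_pos'][2]-.0547+.08
print('end',plane(c,[(294,74),(332,74)],z))
g=cv2.cvtColor(c[0],cv2.COLOR_BGR2GRAY);m=((g<100)).astype(np.uint8)
crop(c,430,160,600,310,4,'pics/w10.png')
print('exp cap rim top', proj(c,[[.4463-.03,.3565,.136],[.4463-.03,.3565,.112],[.4463,.3565+.03,.136],[.4463,.3565-.03,.136]]))
plan([(.4475,.24,.1535,180)],step=.02)
"
```

```text
[0.44274753 0.2273002  0.17899373] [-1.79986045e+02  3.75308815e-05 -1.79435949e+02]
end [[0.36278806 0.2205505  0.20429373]
 [0.36265299 0.23434167 0.20429373]]
exp cap rim top [[532.06351476 183.69541339]
 [509.73414723 176.21402458]
 [574.05825483 232.70001234]
 [474.12612576 231.59368047]]
start [ 4.42800e-01  2.27400e-01  1.79000e-01 -1.79429e+02]
2
1 {"dx":-0.08,"dy":0.21,"dz":0.43,"rz":0.03}
2 {"dx":-0.08,"dy":0.21,"dz":0.43,"rz":0.03}
```

View pics/w10.png

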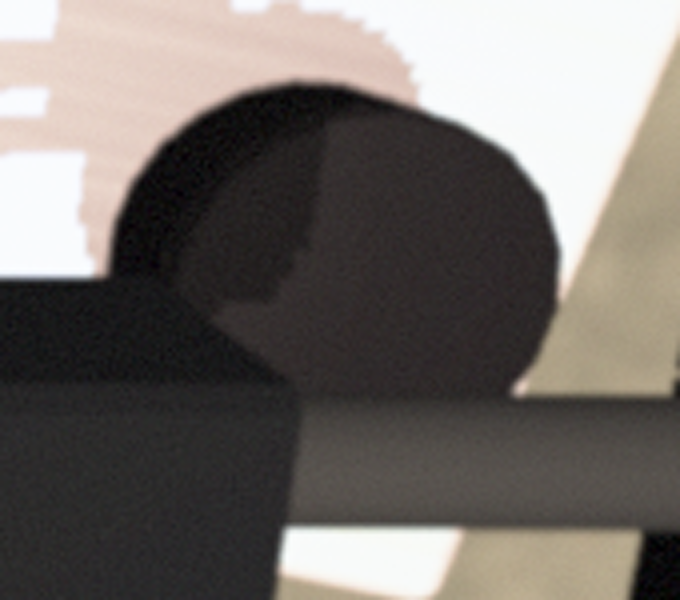

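Call:
carry_out:
  plan:
    - {"fingers":1,"dx":-0.09,"dy":0.2,"dz":0.42,"rx":0,"ry":0,"rz":0.03}
    - {"fingers":1,"dx":-0.09,"dy":0.2,"dz":0.42,"rx":0,"ry":0,"rz":0.03}
    - {"fingers":1,"dx":0,"dy":0.3,"dz":0,"rx":0,"ry":0,"rz":0}
    - {"fingers":1,"dx":0,"dy":0,"dz":0,"rx":0,"ry":0,"rz":0}
    - {"fingers":1,"dx":0,"dy":0,"dz":0,"rx":0,"ry":0,"rz":0}

```text
time_s: 17.18
tool_pos: [0.448, 0.2494, 0.1541]
tool_rot: [180.0, 0.0, -179.9]
force: [-0.0, 0.2, -1.5]
grip_width: 0.0156
```

```bash
python3 -c "
from h import *
o=sensors.get_obs();print(o['tool_pos'],o['tool_rot'],o['force'])
c=cam('wrist');cv2.imwrite('pics/w11.png',c[0])
print('exp cap rim top', proj(c,[[.4483-.03,.355,.136],[.4483-.03,.355,.112],[.4483,.355+.03,.136]]))
c=cam('scene');crop(c,340,140,500,260,5,'pics/s11.png')
"
```

```text
[0.44795015 0.2493726  0.15411678] [ 1.79997742e+02  2.59702474e-02 -1.79911679e+02] [-0.01429114  0.23214989 -1.5197211 ]
exp cap rim top [[515.91373744 185.33375931]
 [492.73213424 176.74106449]
 [564.52360645 240.26686197]]
```

View pics/w11.png

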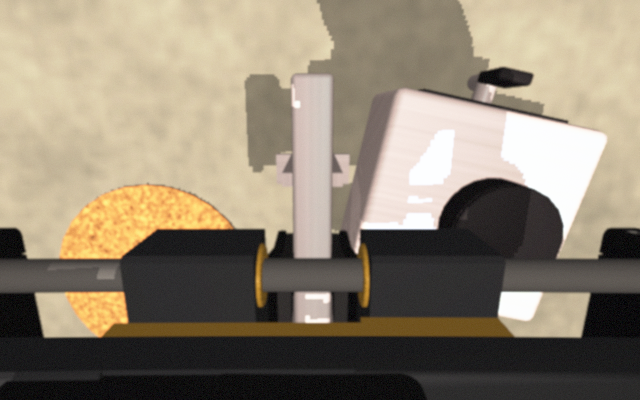

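View pics/s11.png

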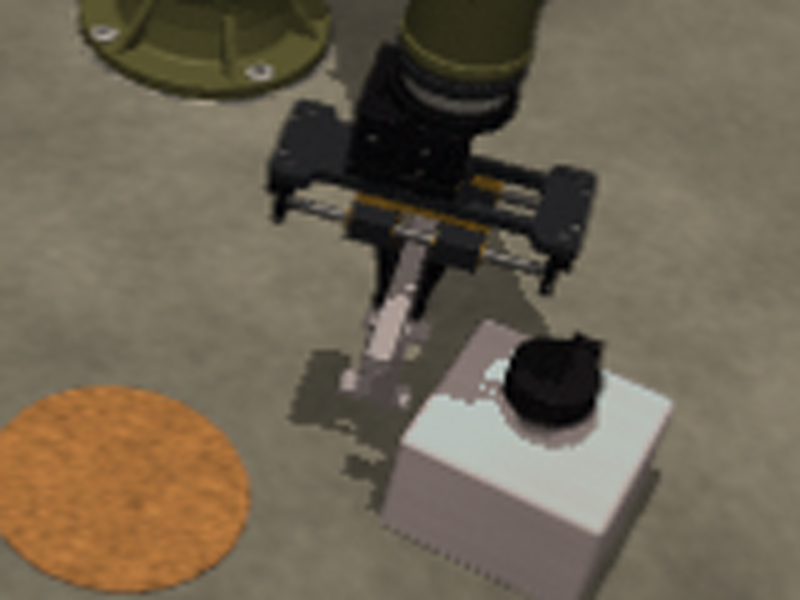

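Call:
carry_out:
  plan:
    - {"fingers":1,"dx":0,"dy":0.4,"dz":0,"rx":0,"ry":0,"rz":0}
    - {"fingers":1,"dx":0,"dy":0.5,"dz":0,"rx":0,"ry":0,"rz":0}
    - {"fingers":1,"dx":0,"dy":0.5,"dz":0,"rx":0,"ry":0,"rz":0}
    - {"fingers":1,"dx":0,"dy":0.4,"dz":0,"rx":0,"ry":0,"rz":0}
    - {"fingers":1,"dx":0,"dy":0,"dz":0,"rx":0,"ry":0,"rz":0}
    - {"fingers":1,"dx":0,"dy":0,"dz":0,"rx":0,"ry":0,"rz":0}

```text
time_s: 18.02
tool_pos: [0.4478, 0.3027, 0.1537]
tool_rot: [-180.0, -0.0, -179.9]
force: [0.5, -1.4, -1.2]
grip_width: 0.0158
```

```bash
python3 -c "
from h import *
o=sensors.get_obs();print(o['tool_pos'],o['tool_rot'],o['force'])
c=cam('wrist');crop(c,250,50,520,250,2.9,'pics/w12.png')
c=cam('scene');crop(c,380,160,500,250,6.5,'pics/s12.png')
"
```

```text
[0.44779147 0.30272824 0.15371181] [-1.79961826e+02 -7.65324121e-03 -1.79948563e+02] [ 0.50193962 -1.35997838 -1.19752624]
```

View pics/w12.png

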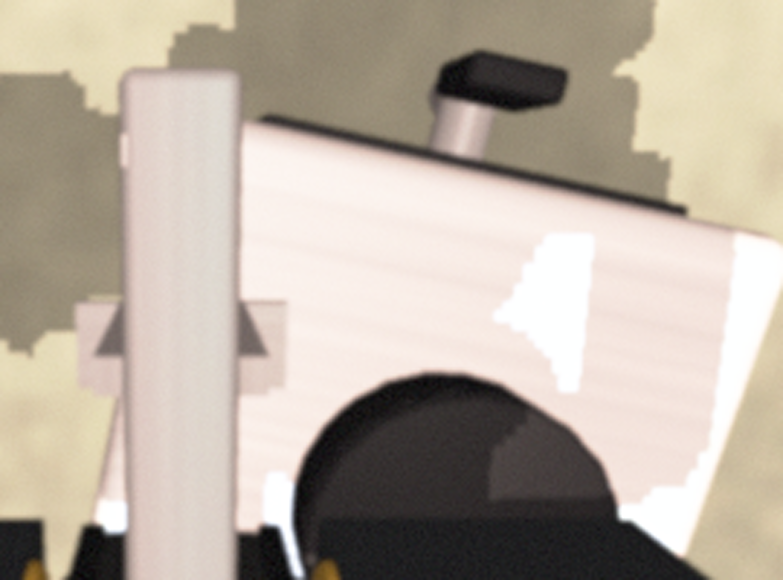

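View pics/s12.png

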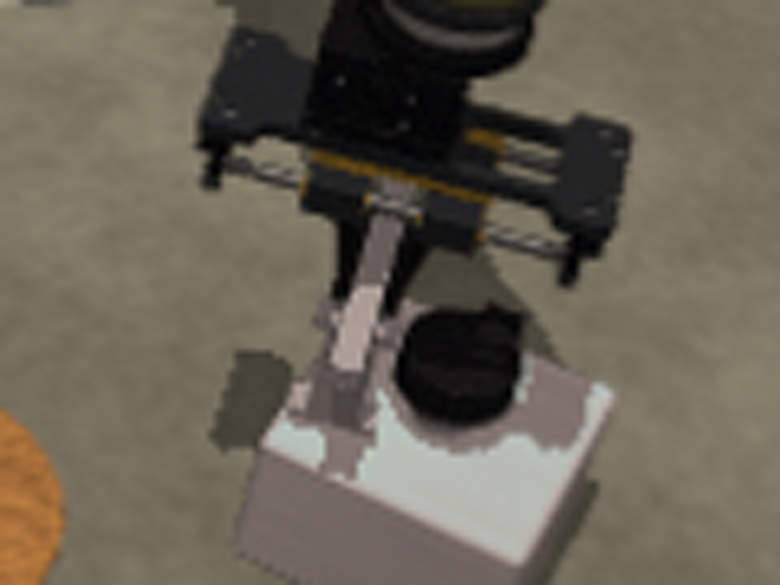

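```bash
python3 -c "
from h import *
o=sensors.get_obs();print(o['tool_pos'])
c=cam('wrist');z0=o['tool_pos'][2]-.0547
f=lambda a,b:(250+(a+.5)/2.9-.5,50+(b+.5)/2.9-.5)
print('foot inner',plane(c,[f(265,392),f(265,302)],z0+.005),'exp',o['tool_pos'][0]-.023,o['tool_pos'][0]-.041)
print('cap edge',plane(c,[f(450,373)],.112)+[.03,0,0])
print('capleft', plane(c,[f(298,505),f(617,505)],.112))
print('top rim right', plane(c,[f(617,505)],.136))
"
```

```text
[0.44788685 0.30250652 0.15385638]
foot inner [[0.42474814 0.32073098 0.10415638]
 [0.40586187 0.32033753 0.10415638]] exp 0.42488684757736656 0.4068868475773666
cap edge [[0.44918912 0.35719563 0.112     ]]
capleft [[0.44710917 0.32743698 0.112     ]
 [0.44704517 0.39356649 0.112     ]]
top rim right [[0.43914731 0.38286966 0.136     ]]
```

Call:
carry_out:
  plan:
    - {"fingers":1,"dx":-0.03,"dy":0.3,"dz":0,"rx":0,"ry":0,"rz":0}
    - {"fingers":1,"dx":0,"dy":0.4,"dz":0,"rx":0,"ry":0,"rz":0}
    - {"fingers":1,"dx":0,"dy":0.4,"dz":0,"rx":0,"ry":0,"rz":0}
    - {"fingers":1,"dx":0,"dy":0.4,"dz":0,"rx":0,"ry":0,"rz":0}
    - {"fingers":1,"dx":0,"dy":0.27,"dz":0,"rx":0,"ry":0,"rz":0}
    - {"fingers":1,"dx":0,"dy":0,"dz":0,"rx":0,"ry":0,"rz":0}
    - {"fingers":1,"dx":0,"dy":0,"dz":0,"rx":0,"ry":0,"rz":0}

```text
time_s: 19.05
tool_pos: [0.4487, 0.3558, 0.1538]
tool_rot: [-180.0, -0.0, -180.0]
force: [0.3, -0.5, -1.1]
grip_width: 0.0156
```

```bash
python3 -c "
from h import *
o=sensors.get_obs();print(o['tool_pos'],o['tool_rot'],o['force'])
c=cam('wrist');crop(c,200,50,470,250,2.9,'pics/w13.png')
c=cam('scene');crop(c,380,160,500,250,6.5,'pics/s13.png')
"
```

```text
[0.44866762 0.35582966 0.15378724] [-1.79970575e+02 -9.99061804e-04 -1.79955861e+02] [ 0.25515265 -0.45383698 -1.08360145]
```

View pics/w13.png

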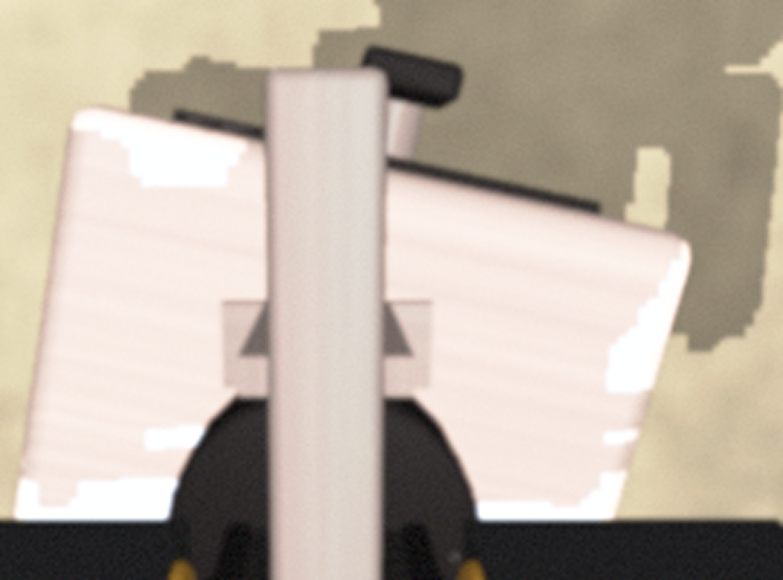

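View pics/s13.png

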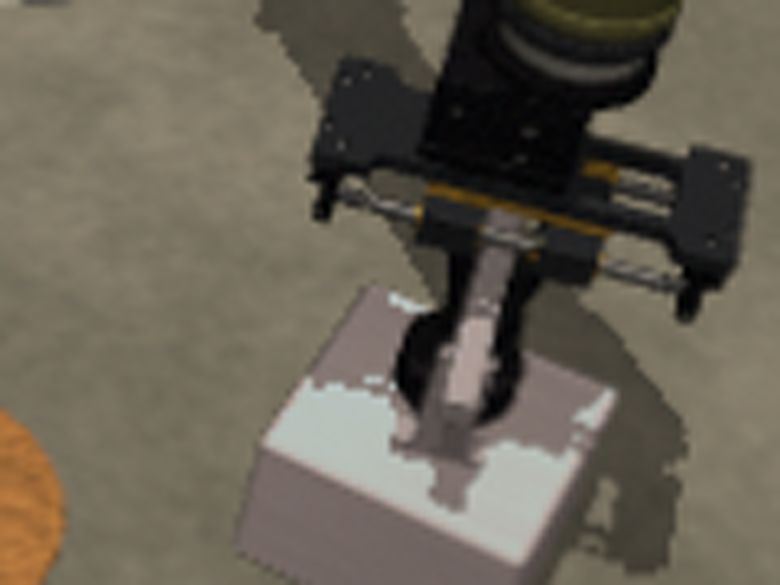

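Call:
carry_out:
  plan:
    - {"fingers":1,"dx":0,"dy":0,"dz":-0.1,"rx":0,"ry":0,"rz":0}
    - {"fingers":1,"dx":0,"dy":0,"dz":-0.1,"rx":0,"ry":0,"rz":0}
    - {"fingers":1,"dx":0,"dy":0,"dz":-0.06,"rx":0,"ry":0,"rz":0}
    - {"fingers":1,"dx":0,"dy":0,"dz":-0.06,"rx":0,"ry":0,"rz":0}
    - {"fingers":1,"dx":0,"dy":0,"dz":-0.06,"rx":0,"ry":0,"rz":0}
  force: 60

```text
time_s: 19.77
tool_pos: [0.4477, 0.3556, 0.1633]
tool_rot: [-179.9, -0.1, -179.9]
force: [0.8, 1.7, -13.4]
grip_width: 0.0156
```

Call:
carry_out:
  plan:
    - {"fingers":1,"dx":0,"dy":0,"dz":-0.05,"rx":0,"ry":0,"rz":0}
    - {"fingers":1,"dx":0,"dy":0,"dz":-0.05,"rx":0,"ry":0,"rz":0}
    - {"fingers":1,"dx":0,"dy":0,"dz":-0.05,"rx":0,"ry":0,"rz":0}
    - {"fingers":1,"dx":0,"dy":0,"dz":-0.05,"rx":0,"ry":0,"rz":0}

```text
time_s: 20.27
tool_pos: [0.4489, 0.3567, 0.1725]
tool_rot: [179.9, 0.1, -179.9]
force: [0.6, -1.1, -1.5]
grip_width: 0.0152
```

Call:
carry_out:
  plan:
    - {"fingers":1,"dx":0,"dy":0,"dz":0,"rx":0,"ry":0,"rz":0}
    - {"fingers":1,"dx":0,"dy":0,"dz":-0.1,"rx":0,"ry":0,"rz":0}
    - {"fingers":1,"dx":0,"dy":0,"dz":-0.2,"rx":0,"ry":0,"rz":0}
    - {"fingers":1,"dx":0,"dy":0,"dz":-0.2,"rx":0,"ry":0,"rz":0}
    - {"fingers":1,"dx":0,"dy":0,"dz":-0.2,"rx":0,"ry":0,"rz":0}
    - {"fingers":1,"dx":0,"dy":0,"dz":-0.2,"rx":0,"ry":0,"rz":0}
    - {"fingers":1,"dx":0,"dy":0,"dz":-0.2,"rx":0,"ry":0,"rz":0}
    - {"fingers":1,"dx":0,"dy":0,"dz":-0.2,"rx":0,"ry":0,"rz":0}
    - {"fingers":1,"dx":0,"dy":0,"dz":-0.1,"rx":0,"ry":0,"rz":0}
    - {"fingers":1,"dx":0,"dy":0,"dz":0,"rx":0,"ry":0,"rz":0}
    - {"fingers":1,"dx":0,"dy":0,"dz":0,"rx":0,"ry":0,"rz":0}

```text
time_s: 21.65
tool_pos: [0.4484, 0.3563, 0.213]
tool_rot: [-180.0, -0.0, -179.9]
force: [-0.4, 0.1, -1.7]
grip_width: 0.0157
```

```bash
python3 -c "
from h import *
o=sensors.get_obs();print(o['tool_pos'],o['tool_rot'],o['force'])
c=cam('wrist');crop(c,200,50,470,250,2.9,'pics/w14.png')
c=cam('scene');crop(c,380,140,500,230,6.5,'pics/s14.png')
"
```

```text
[0.44839642 0.35625086 0.21300477] [-1.79984523e+02 -1.66350433e-02 -1.79928115e+02] [-0.41755781  0.14447967 -1.71387102]
```

View pics/w14.png

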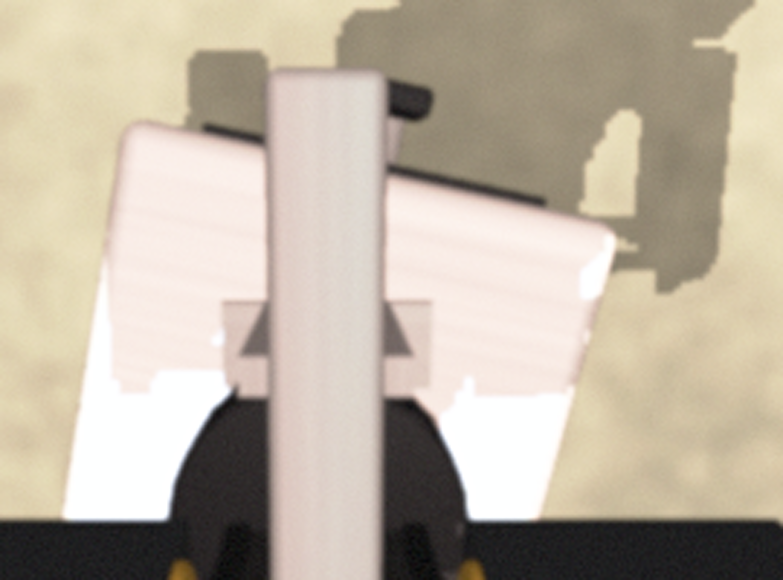

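View pics/s14.png

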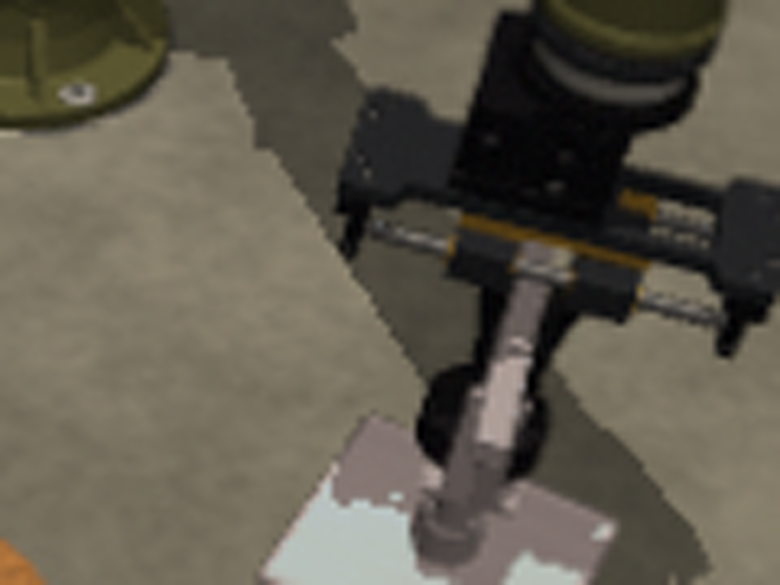

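Call:
carry_out:
  plan:
    - {"fingers":1,"dx":-0.03,"dy":-0.1,"dz":0,"rx":0,"ry":0,"rz":0}
    - {"fingers":1,"dx":-0.07,"dy":-0.2,"dz":0,"rx":0,"ry":0,"rz":0}
    - {"fingers":1,"dx":-0.12,"dy":-0.35,"dz":0,"rx":0,"ry":0,"rz":0}
    - {"fingers":1,"dx":-0.17,"dy":-0.5,"dz":0,"rx":0,"ry":0,"rz":0}
    - {"fingers":1,"dx":-0.2,"dy":-0.6,"dz":0,"rx":0,"ry":0,"rz":0}
    - {"fingers":1,"dx":-0.2,"dy":-0.6,"dz":0,"rx":0,"ry":0,"rz":0}
    - {"fingers":1,"dx":-0.2,"dy":-0.6,"dz":0,"rx":0,"ry":0,"rz":0}
    - {"fingers":1,"dx":-0.2,"dy":-0.6,"dz":0,"rx":0,"ry":0,"rz":0}
    - {"fingers":1,"dx":-0.2,"dy":-0.6,"dz":0,"rx":0,"ry":0,"rz":0}
    - {"fingers":1,"dx":-0.17,"dy":-0.5,"dz":0,"rx":0,"ry":0,"rz":0}
    - {"fingers":1,"dx":-0.12,"dy":-0.35,"dz":0,"rx":0,"ry":0,"rz":0}
    - {"fingers":1,"dx":-0.07,"dy":-0.2,"dz":0,"rx":0,"ry":0,"rz":0}

```text
time_s: 23.25
tool_pos: [0.5015, 0.1999, 0.2133]
tool_rot: [180.0, 0.0, -180.0]
force: [-0.7, -0.1, -2.1]
grip_width: 0.0156
```

```bash
python3 -c "
from h import *
o=sensors.get_obs();print(o['tool_pos'],o['tool_rot'],o['force'],o['qpos'])
plan([(.537,.0993,.213,180)],step=.02)
"
```

```text
[0.50145617 0.1998627  0.21328151] [ 1.79990123e+02  4.43274564e-03 -1.79950882e+02] [-0.74194173 -0.08301825 -2.05120152] [-40.22548148   5.0792008   16.71122667 100.25050269  -1.51862484
  74.88081772  66.86886284]
start [   0.5015    0.1999    0.2133 -179.9509]
6
1 {"dx":-0.20,"dy":-0.56}
2 {"dx":-0.20,"dy":-0.56}
3 {"dx":-0.20,"dy":-0.56}
4 {"dx":-0.20,"dy":-0.56}
5 {"dx":-0.20,"dy":-0.56}
6 {"dx":-0.20,"dy":-0.56}
```

Call:
carry_out:
  plan:
    - {"fingers":1,"dx":-0.05,"dy":-0.15,"dz":0,"rx":0,"ry":0,"rz":0}
    - {"fingers":1,"dx":-0.1,"dy":-0.3,"dz":0,"rx":0,"ry":0,"rz":0}
    - {"fingers":1,"dx":-0.16,"dy":-0.45,"dz":0.1,"rx":0,"ry":0,"rz":0}
    - {"fingers":1,"dx":-0.2,"dy":-0.55,"dz":0.2,"rx":0,"ry":0,"rz":0}
    - {"fingers":1,"dx":-0.2,"dy":-0.55,"dz":0.3,"rx":0,"ry":0,"rz":0}
    - {"fingers":1,"dx":-0.2,"dy":-0.55,"dz":0.4,"rx":0,"ry":0,"rz":0}
    - {"fingers":1,"dx":-0.14,"dy":-0.4,"dz":0.5,"rx":0,"ry":0,"rz":0}
    - {"fingers":1,"dx":-0.09,"dy":-0.25,"dz":0.5,"rx":0,"ry":0,"rz":0}
    - {"fingers":1,"dx":-0.05,"dy":-0.15,"dz":0.5,"rx":0,"ry":0,"rz":0}
    - {"fingers":1,"dx":0,"dy":0,"dz":0.4,"rx":0,"ry":0,"rz":0}
    - {"fingers":1,"dx":0,"dy":0,"dz":0.25,"rx":0,"ry":0,"rz":0}
    - {"fingers":1,"dx":0,"dy":0,"dz":0.1,"rx":0,"ry":0,"rz":0}

```text
time_s: 24.75
tool_pos: [0.5368, 0.1005, 0.1153]
tool_rot: [180.0, -0.0, -179.9]
force: [-0.4, -0.1, -2.2]
grip_width: 0.0154
```

```bash
python3 -c "
from h import *
o=sensors.get_obs();print(o['tool_pos'],o['tool_rot'],o['force'],o['qpos'])
c=cam('wrist');cv2.imwrite('pics/w15.png',c[0])
c=cam('scene');crop(c,300,160,460,280,5,'pics/s15.png')
"
```

```text
[0.53680884 0.1005044  0.11531712] [ 1.79995198e+02 -2.32632814e-02 -1.79878149e+02] [-0.38101273 -0.09506372 -2.18532391] [-32.82845012  10.59636518  21.5534242  106.33122866  -4.32517829
  63.88478211  80.42046225]
```

View pics/w15.png

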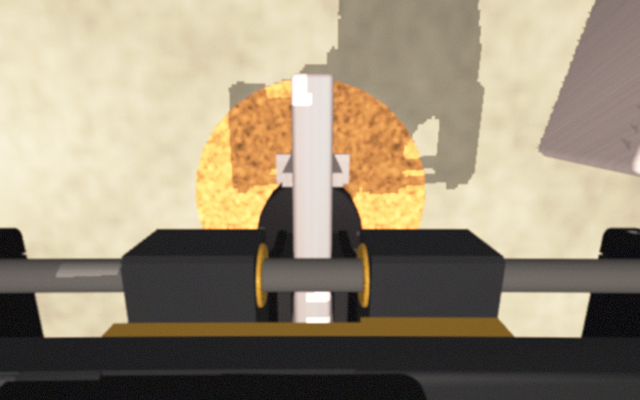

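View pics/s15.png

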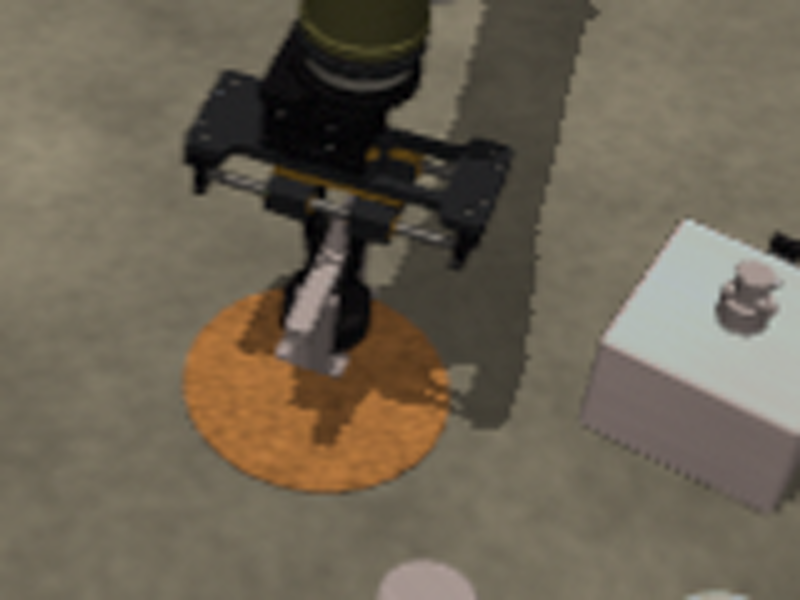

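Call:
carry_out:
  plan:
    - {"fingers":1,"dx":0,"dy":0,"dz":0.15,"rx":0,"ry":0,"rz":0}
    - {"fingers":1,"dx":0,"dy":0,"dz":0.3,"rx":0,"ry":0,"rz":0}
    - {"fingers":1,"dx":0,"dy":0,"dz":0.35,"rx":0,"ry":0,"rz":0}
    - {"fingers":1,"dx":0,"dy":0,"dz":0.35,"rx":0,"ry":0,"rz":0}
    - {"fingers":1,"dx":0,"dy":0,"dz":0.25,"rx":0,"ry":0,"rz":0}
    - {"fingers":1,"dx":0,"dy":0,"dz":0.15,"rx":0,"ry":0,"rz":0}
    - {"fingers":1,"dx":0,"dy":0,"dz":0.1,"rx":0,"ry":0,"rz":0}
    - {"fingers":1,"dx":0,"dy":0,"dz":0.05,"rx":0,"ry":0,"rz":0}
    - {"fingers":1,"dx":0,"dy":0,"dz":0,"rx":0,"ry":0,"rz":0}
    - {"fingers":1,"dx":0,"dy":0,"dz":0,"rx":0,"ry":0,"rz":0}

```text
time_s: 26.1
tool_pos: [0.5373, 0.1, 0.065]
tool_rot: [180.0, 0.0, -179.9]
force: [-0.7, -0.1, -1.6]
grip_width: 0.0153
```

Call:
carry_out:
  plan:
    - {"fingers":1,"dx":0,"dy":0,"dz":0.06,"rx":0,"ry":0,"rz":0}
    - {"fingers":1,"dx":0,"dy":0,"dz":0.06,"rx":0,"ry":0,"rz":0}
    - {"fingers":1,"dx":0,"dy":0,"dz":0.05,"rx":0,"ry":0,"rz":0}
    - {"fingers":1,"dx":0,"dy":0,"dz":0,"rx":0,"ry":0,"rz":0}
    - {"fingers":1,"dx":0,"dy":0,"dz":0,"rx":0,"ry":0,"rz":0}

```text
time_s: 26.72
tool_pos: [0.5371, 0.0999, 0.0597]
tool_rot: [180.0, 0.0, -179.9]
force: [-0.1, 0.6, -2.9]
grip_width: 0.0156
```

Call:
carry_out:
  plan:
    - {"fingers":1,"dx":0,"dy":0,"dz":0.04,"rx":0,"ry":0,"rz":0}
    - {"fingers":1,"dx":0,"dy":0,"dz":0,"rx":0,"ry":0,"rz":0}
    - {"fingers":1,"dx":0,"dy":0,"dz":0,"rx":0,"ry":0,"rz":0}

```text
time_s: 27.1
tool_pos: [0.5373, 0.1001, 0.0587]
tool_rot: [180.0, 0.0, -179.9]
force: [-0.1, 0.1, -0.6]
grip_width: 0.0153
```

Call:
carry_out:
  plan:
    - {"fingers":1,"dx":0,"dy":0,"dz":0.02,"rx":0,"ry":0,"rz":0}
    - {"fingers":1,"dx":0,"dy":0,"dz":0,"rx":0,"ry":0,"rz":0}
    - {"fingers":0.2,"dx":0,"dy":0,"dz":0,"rx":0,"ry":0,"rz":0}
    - {"fingers":0,"dx":0,"dy":0,"dz":0,"rx":0,"ry":0,"rz":0}
    - {"fingers":0,"dx":0,"dy":0,"dz":0,"rx":0,"ry":0,"rz":0}
    - {"fingers":0,"dx":0,"dy":0,"dz":0,"rx":0,"ry":0,"rz":0}
    - {"fingers":0,"dx":0,"dy":0,"dz":-0.4,"rx":0,"ry":0,"rz":0}
    - {"fingers":0,"dx":0,"dy":0,"dz":-0.8,"rx":0,"ry":0,"rz":0}
    - {"fingers":0,"dx":0,"dy":0,"dz":-0.9,"rx":0,"ry":0,"rz":0}
    - {"fingers":0,"dx":0,"dy":0,"dz":-0.9,"rx":0,"ry":0,"rz":0}
    - {"fingers":0,"dx":0,"dy":0,"dz":-0.9,"rx":0,"ry":0,"rz":0}
    - {"fingers":0,"dx":0,"dy":0,"dz":-0.9,"rx":0,"ry":0,"rz":0}

```text
time_s: 28.6
tool_pos: [0.5372, 0.0998, 0.2037]
tool_rot: [180.0, 0.1, -179.9]
force: [0.3, -0.8, 0.7]
grip_width: 0.0438
```

Call:
carry_out:
  plan:
    - {"fingers":0,"dx":0.6,"dy":0,"dz":-0.5,"rx":0,"ry":0,"rz":0}
    - {"fingers":0,"dx":0.8,"dy":0,"dz":0,"rx":0,"ry":0,"rz":0}
    - {"fingers":0,"dx":0.8,"dy":0,"dz":0,"rx":0,"ry":0,"rz":0}
    - {"fingers":0,"dx":0,"dy":0,"dz":0,"rx":0,"ry":0,"rz":0}
    - {"fingers":0,"dx":0,"dy":0,"dz":0,"rx":0,"ry":0,"rz":0}

```text
time_s: 29.22
tool_pos: [0.4718, 0.0998, 0.2176]
tool_rot: [180.0, 0.1, -179.9]
force: [-0.2, 0.0, 0.5]
grip_width: 0.0434
```

```bash
python3 -c "
from h import *
o=sensors.get_obs();print(o['tool_pos'],o['time_s'],o['grip_width'])
c=cam('wrist');cv2.imwrite('pics/w16.png',c[0])
c=cam('scene');crop(c,300,160,460,280,5,'pics/s16.png')
c=cam('top');crop(c,140,100,380,270,3.3,'pics/t16.png')
"
```

```text
[0.47184446 0.09982381 0.21756694] 29.225 0.043419225290699234
```

View pics/w16.png

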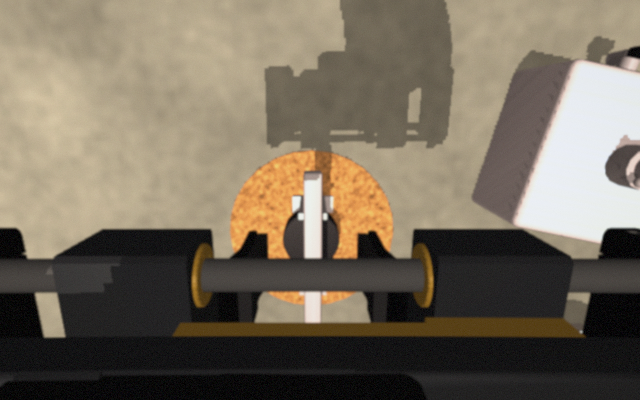

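View pics/s16.png

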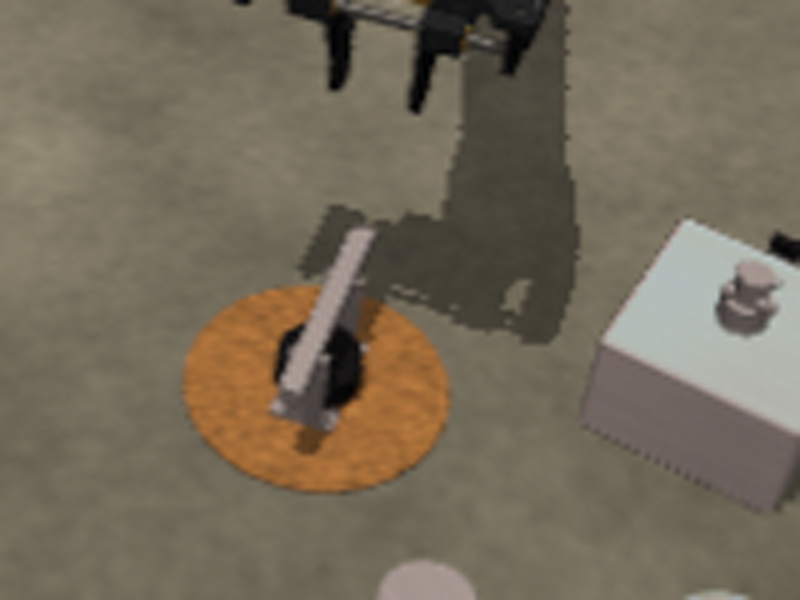

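View pics/t16.png

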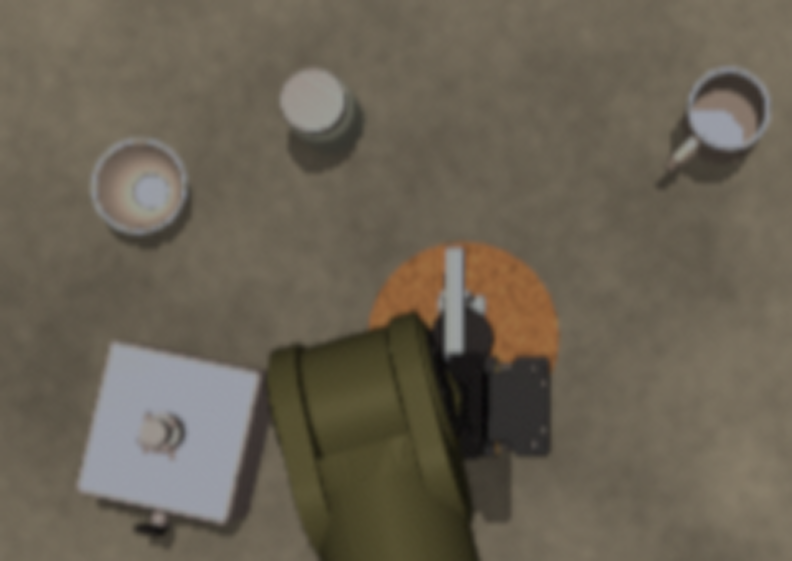

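The puller stands upright in the middle of the mat with the cap level in it. The wrist view shows the bar at column 313, with the cap on both sides of it. The neck is bare, and the mug, jar and bowl have not moved. I'm handing the job in.

```bash
python3 -c "
from cell import ticket
print(ticket.sign_off())"
```

```text
the job is handed in; nothing more can be done
None
```

The cap is off the dispenser and sits in the puller in the middle of the mat. I handed the job in at about 29 s of the 61 s allowed; no verdict is reported.

**What I did:**
- I lifted the puller out of the rack by the end of its bar. I stood it upright on the counter about 165 mm from its place in the rack and let go.
- I took it again by the middle of its bar and slid its feet under the cap. I then pulled straight up; the force rose to about 13 N before the cap came free.
- I carried the cap level to the mat, set the puller down gently and let go.

**Last checks:**
- **Puller and cap:** the last pictures show the puller upright near the mat's centre, with the cap resting level on its feet. From the arm position at release, I put the puller about 1 mm from the mat centre I measured.
- **Rest of the scene:** the neck is bare, the mug, jar and bowl look unmoved, and the gripper is well clear. I judged the three objects by eye and did not measure them again.
- **Disagreements:** the cameras differed by 2–5 mm on positions, so I used the wrist camera's values. My very first move call was refused because its rows were incomplete, and nothing moved.

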